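# Degrease the wheel bearings and hang up the stripped wheel

## Task

Start the overhaul of this cart wheel: put all the ball bearings from the green mat into the basket of the blue parts washer, then push the red plunger knob right down to its stop and let the basket come fully up again, twice, and leave the bearings draining in the raised basket. Lift the stripped wheel out of its stand by the rim and hang it by the rim on the red J-hook, without disturbing the other things on the bench; wheel and bearings may be done in either order.

Things in the scene. Friction and masses are not known exactly. Their poses are not given: they have to be found in the camera images.
- bearing1_centre (a point): a loose steel ball bearing with a black seal, a ring 35 mm in outer diameter and 11 mm high, 45 g; it lies flat at first on the green mat. The point is its centre, half-way up (5.5 mm above what it lies on); z is its axis. None if this bearing is absent.
- bearing2_centre (a point): a loose steel ball bearing with a black seal, a ring 35 mm in outer diameter and 11 mm high, 45 g; it lies flat at first on the green mat. The point is its centre, half-way up (5.5 mm above what it lies on); z is its axis. None if this bearing is absent.
- bearing3_centre (a point): a loose steel ball bearing with a black seal, a ring 35 mm in outer diameter and 11 mm high, 45 g; it lies flat at first on the green mat. The point is its centre, half-way up (5.5 mm above what it lies on); z is its axis. None if this bearing is absent.
- bearing4_centre (a point): a loose steel ball bearing with a black seal, a ring 35 mm in outer diameter and 11 mm high, 45 g; it lies flat at first on the green mat. The point is its centre, half-way up (5.5 mm above what it lies on); z is its axis. None if this bearing is absent.
- bearing5_centre (a point): a loose steel ball bearing with a black seal, a ring 35 mm in outer diameter and 11 mm high, 45 g; it lies flat at first on the green mat. The point is its centre, half-way up (5.5 mm above what it lies on); z is its axis. None if this bearing is absent.
- basket_floor (a point): centre of the top face of the washer basket's floor; moves with the plunger. Raised, it is 62 mm above the bench. Basket: round, inner diameter 172 mm, wall 20 mm high above the floor, its rim 82 mm above the bench when raised. A 12 mm rod in the middle carries the knob, so bearings go around it: 5 fit flat with their centres about 56 mm from the middle.
- knob_top (a point): centre of the flat top of the red knob on the plunger rod, 38 mm in diameter, 53 mm above the basket floor, 115 mm above the bench when raised. It moves down with the plunger.
- plunger (a joint): travel of plunger and basket in m: 0 fully raised, 0.040 down on the hard stop. A spring pushes it up: about 6 N at the top and 11 N at the stop, plus 40 N per m/s of pushing speed; it rises by itself when let go, also with the bearings in.
- washer: the washer: a fixed open blue can, 209 mm in diameter over its rim, 77 mm high, with a small bar handle on its -x side reaching 124 mm from the axis. Origin under its centre on the bench.
- mat: the fixed green parts mat, 200 mm (its x) by 230 mm (its y), 3 mm thick. Origin under its centre on the bench.
- wheel_centre (a point): hub centre of the stripped cart wheel, 0.36 to 0.6 kg; y is its axle, z up at first. Tyre and rim: one ring 28 mm wide along the axle, 200 mm outer, 147 mm inner diameter. Hub 48 mm in diameter, 36 mm wide; three spokes, one straight down at first, two 30 deg above the horizontal, so the rim's top is free. It stands upright in its stand, centre 111 mm, top 211 mm above the bench.
- wheel_stand: the fixed dark tube stand that holds the wheel upright: two cross bars under the wheel and two guide hoops beside it, 36 mm clear between them and 80 mm high; footprint 186 mm (its x, along the wheel's plane) by 126 mm (its y, along the axle). Origin on the bench under the wheel. Lift the wheel straight up at least 75 mm to clear it.
- wheel: the same wheel as wheel_centre; origin and axes are the same.
- hook (a point): seat of the red J-hook: middle of its straight level arm, on top of the 10 mm bar, 240 mm above the bench. The bar runs along this point's x: its free end, at -x, turns up to a tip 76 mm from here and 24 mm higher; at +x it meets the post, 55 mm from here. The rim goes over the tip from -x and settles between tip and post, axle along the bar; the wheel centre then hangs 74 mm below here.
- hook_stand: the fixed hook stand: base plate 140 by 140 by 12 mm, post 30 by 30 mm whose top is 247 mm above the bench. Origin on the bench under the post; same axes as hook.
- screwdriver: a loose screwdriver with a yellow handle, lying; bystander, leave alone.
- wrench: a loose steel wrench, lying; bystander, leave alone.
- tape: a loose black roll of tape, 90 mm in diameter, 25 mm high, lying; bystander, leave alone.
- tub: a loose orange grease tub, 68 mm in diameter, 60 mm high; bystander, leave alone.
- mug: a loose white mug, 80 mm in diameter, 90 mm high; bystander, leave alone.
- meter: a loose grey multimeter, 160 by 80 by 35 mm, lying; bystander, leave alone.
There are look-alikes about, which are no part of the job. What is shaped like the part that bears bearing3_centre but orange, purple or yellow is not meant.

How it is judged:
On the way, in this order (a step that is already met when the one before it is completed fails the run):
1. all the bearings lie in the raised basket (horizontal distance between each of bearing1_centre, bearing2_centre, bearing3_centre, bearing4_centre, bearing5_centre and basket_floor below 0.085 m and z of bearing1_centre in the frame of basket_floor between 0 and 0.03 m and z of bearing2_centre in the frame of basket_floor between 0 and 0.03 m and z of bearing3_centre in the frame of basket_floor between 0 and 0.03 m and z of bearing4_centre in the frame of basket_floor between 0 and 0.03 m and z of bearing5_centre in the frame of basket_floor between 0 and 0.03 m and value of joint plunger below 0.004 m), for 0.2 s.
2. plunger down on its stop with the bearings in the basket (horizontal distance between each of bearing1_centre, bearing2_centre, bearing3_centre, bearing4_centre, bearing5_centre and basket_floor below 0.085 m and z of bearing1_centre in the frame of basket_floor between 0 and 0.03 m and z of bearing2_centre in the frame of basket_floor between 0 and 0.03 m and z of bearing3_centre in the frame of basket_floor between 0 and 0.03 m and z of bearing4_centre in the frame of basket_floor between 0 and 0.03 m and z of bearing5_centre in the frame of basket_floor between 0 and 0.03 m and value of joint plunger above 0.037 m), for 0.1 s.
3. basket fully up again (value of joint plunger below 0.004 m), for 0.1 s.
4. plunger down on its stop a second time (all of step 2), for 0.1 s.
At the end, for the whole second after the job is handed in: Bearings in the basket (within 85 mm of its axis, under 30 mm above its floor), basket up (within 4 mm) after two full strokes; wheel hanging by its rim on the hook: centre 55-85 mm below the seat, within 45 mm sideways, 48 mm along the bar, axle within 0.45 rad of it, under 0.15 m/s (all of step 1 and z of wheel_centre in the frame of hook between -0.085 and -0.055 m and y of wheel_centre in the frame of hook between -0.045 and 0.045 m and x of wheel_centre in the frame of hook between -0.048 and 0.048 m and angle between the y axis of wheel_centre and the x axis of hook, either way round below 0.45 rad and linear speed of wheel below 0.15 m/s and contact force between wheel and hook_stand above 0.5 N); the robot touches nothing.
It fails at once if another thing on the bench is pushed more than 40 mm from its place (distance of any of screwdriver, wrench, tape, tub, mug, meter from where it was at the start of the episode above 0.04 m).
Of bearing1, bearing2, bearing3, bearing4, bearing5 only 3 to 5 are there at a start; the rules pass over those that are not, and their reading is None.
At some moment in a run one of bearing1, bearing2, bearing3, bearing4, bearing5 may be knocked a few centimetres aside while the robot is not near it.
It also fails if it takes over 210 s, if anything falls off the work surface, if the arm or the gripper's body presses on something with over 40 N, if the wrist force passes 120 N, or if a joint passes its speed limit or range.

## Robot

A 7-joint arm with a two-finger parallel gripper is mounted at the origin on the work surface. World frame = base frame: x ahead of the robot, y to its left, z up, the work surface at z = 0. Lengths are in m, angles in rad, forces in N, time in s.
With the tool pointing down it reaches from about 0.425 to 1.025 m from the base axis. Payload 9.4 kg.
Tool frame: the origin (TCP) lies midway between the tips of the shut fingers; the grasp point (between the pads) lies 19 mm behind it; z points along the fingers, y is the direction in which the jaws open and shut (so a half turn about z gives the same grasp; the last joint's range is limited). The gripper opens to 93 mm and grips with 3 to 60 N. Pads are 15 mm wide; open, the fingers measure 128 mm over their backs; the gripper's body (75 mm by 188 mm) begins 65 mm behind the grasp point.
Start: joints at [1.254, 0.599, -0.003, 1.599, 0.002, 0.943, -0.08], TCP at [0.172, -0.704, 0.219] pointing down, gripper open.
Joint ranges: [-2.57, 2.57], [-0.35, 1.97], [-1.29, 1.29], [0.11, 2.56], [-1.05, 4.19], [0.11, 1.86], [-2.63, 2.63]. Speed limits (rad/s): [2.22, 2.22, 3.01, 3.01, 3.14, 3.14, 3.14].

## Interface

Orientations are given as a rotation vector (axis times angle).
In Python, from rig import arm gives the robot as it stands.
- The arm moves only by the tool step_arm, never from a script. Its argument "moves" is a list of rows, each a list of 3 entries, a list of its own where there are three numbers: the shift along the tool's x, y, z in m, then the turn, a rotation vector about the tool's x, y, z in degrees, then the opening, from 0 (shut) to 1 (fully open). A call has 1 to 20 rows; each row is the pose to reach, as a shift and turn from the pose commanded when the call began, along the tool's axes at that moment; what a row does not reach only later rows make up. A row lasts 1/10 s, in which the tool goes at most 50 mm and 8.59 degrees, less where a joint would pass 70% of its speed; a pose out of reach is approached as far as the arm can. A call with a gripper value outside its range is refused whole. The fingers move at their own pace and stop on an object; the grip force is fixed at half the most. Time passes only in rows, so rows that repeat a pose let the fingers close. It gives the time, the measured TCP pose, the force and the opening at its end, in the units of the state.
- arm.get_state(): the state, without advancing time (a new reading comes with each control period).
- arm.snapshot(name): name is "scene" or "side" or "wrist"; returns a dict with "pixels" (420x560x3 uint8, blue, green, red), "camera_matrix" (3x3 intrinsics, pixels), "dist_coeffs" ([k1, k2, p1, p2, k3] as OpenCV has them; the pictures are not rectified), "cam_to_world" (4x4, takes a point from camera to world coordinates). Camera axes: x right, y down, z forward; pixel columns grow to the right and rows downward; lengths in m; the calibration is good to about 2 mm. A picture is of the moment at which its call begins. There is no depth.
- arm.hand_in(): hands the job in, once; it reports no verdict.
The state is a dict: "clock": time; "joints": joint angles; "joint_vel": joint speeds; "joint_efforts": joint torques, N m; "ee_pos": TCP position; "ee_rot": TCP orientation; "ft_force": force on the tool from outside, world axes, zero at the start; "wrist_torque": the same for the moment, N m; "gripper_width": finger opening in m.
Only numpy, scipy, OpenCV 4.12 (cv2) and the standard library are available. Lean on these libraries where they do the work, as an engineer would, in place of code of your own. Each camera call takes 0.05 s, during which the arm holds its last target.

## Working session

There is one attempt and no reset: what is moved stays moved. The work goes in short steps, Python scripts to look and compute and a tool call to move; the robot and the scene stay as the last step left them, time stands still between calls to the robot, and variables do not carry over. Pictures are saved under pics/ and viewed, and the job is handed in when it is done.

Besides the shell and the picture viewer there is one more tool, called after "Call:" in YAML: its name, and indented under it one key for each argument. step_arm: Moves the arm, as the interface text tells. Its arguments: {"type":"object","properties":{"moves":{"type":"array"}},"required":["moves"]}

```bash
mkdir -p pics; ls; python3 - <<'E'
from rig import arm
import cv2,json
for n in ["scene","side","wrist"]:
    s=arm.snapshot(n); cv2.imwrite(f"pics/a_{n}.png",s["pixels"])
    print(n,s["camera_matrix"],s["dist_coeffs"],s["cam_to_world"])
print(arm.get_state())
E
```

```text
pics
scene [[446.80230698   0.         281.53713097]
 [  0.         446.80230698 205.68622499]
 [  0.           0.           1.        ]] [0.00675043 0.         0.         0.         0.        ] [[ 0.60371405  0.55278087 -0.57442375  1.33540382]
 [ 0.79711359 -0.40790398  0.44522385 -0.58792568]
 [ 0.0118015  -0.72666887 -0.68688651  1.07272523]
 [ 0.          0.          0.          1.        ]]
side [[476.98784722   0.         289.91117707]
 [  0.         476.98784722 205.06233244]
 [  0.           0.           1.        ]] [-0.02072553  0.          0.          0.          0.        ] [[-0.99481386 -0.08283031  0.05902977  0.46872181]
 [-0.09944163  0.6701079  -0.73557241  0.8663596 ]
 [ 0.02137137 -0.73762765 -0.67486941  0.93828945]
 [ 0.          0.          0.          1.        ]]
wrist [[305.33367025   0.         275.03705724]
 [  0.         305.33367025 214.38395537]
 [  0.           0.           1.        ]] [-0.0412171  0.         0.         0.         0.       ] [[ 0.2363897  -0.92714678 -0.29072111  0.25277811]
 [-0.97165763 -0.22591974 -0.06958246 -0.68353253]
 [-0.00116648  0.29892996 -0.95427434  0.38446029]
 [ 0.          0.          0.          1.        ]]
{'clock': 0.15, 'joints': array([ 1.25427176,  0.59993735, -0.00251943,  1.59992872,  0.00178815,
        0.9428969 , -0.07979609]), 'joint_vel': array([ 0.00068765, -0.00239796, -0.00123985, -0.00172338,  0.00013632,
       -0.00095941, -0.00169747]), 'joint_efforts': array([ 2.23385490e-03, -7.65592217e+01,  1.49827603e+00, -2.52566779e+01,
       -5.24448871e-02,  1.48940308e-02,  1.05511770e-04]), 'ee_pos': array([ 0.17210651, -0.70390745,  0.21796779]), 'ee_rot': array([-3.11789455e+00, -3.75732331e-01,  3.99936528e-04]), 'ft_force': array([-0.15742292,  0.45536401, -0.3497542 ]), 'wrist_torque': array([ 0.00665261, -0.02436162,  0.02563641]), 'gripper_width': 0.0925426635672992}
```

View pics/a_scene.png

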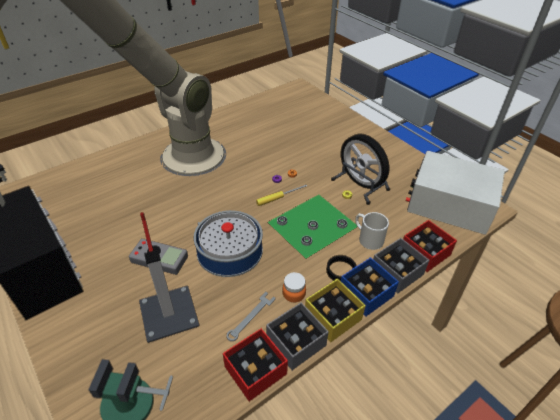

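View pics/a_side.png

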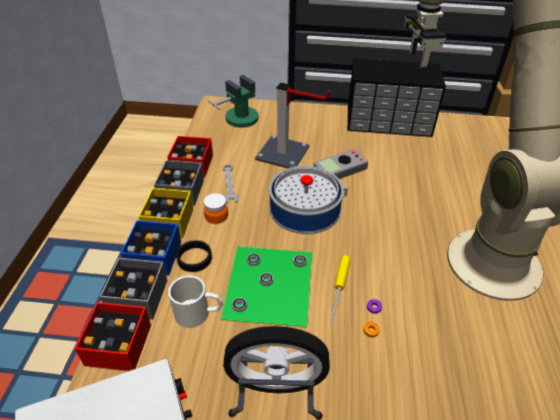

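View pics/a_wrist.png

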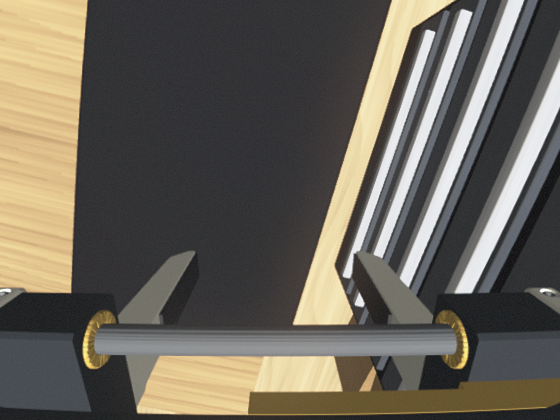

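The pictures show the bench. In the scene view, four bearings lie on the green mat at about (282,220), (313,226), (342,224) and (307,240). The washer knob is at (228,227), the hook at (150,230) and the wheel at (365,160). I'll measure these next.

```bash
cat > h.py <<'E'
import numpy as np,cv2
from rig import arm
def ray(s,uv):
    p=cv2.undistortPoints(np.array(uv,float).reshape(-1,1,2),s["camera_matrix"],np.array(s["dist_coeffs"],float)).reshape(-1,2)
    d=np.c_[p,np.ones(len(p))]@np.array(s["cam_to_world"])[:3,:3].T
    return np.array(s["cam_to_world"])[:3,3],d/np.linalg.norm(d,axis=1)[:,None]
def plane(s,uv,z):
    o,d=ray(s,uv); return o+d*((z-o[2])/d[:,2])[:,None]
def tri(s1,u1,s2,u2):
    o1,d1=ray(s1,[u1]);o2,d2=ray(s2,[u2]);d1=d1[0];d2=d2[0]
    A=np.c_[d1,-d2];t=np.linalg.lstsq(A,o2-o1,rcond=None)[0]
    a=o1+t[0]*d1;b=o2+t[1]*d2
    return (a+b)/2,np.linalg.norm(a-b)
def proj(s,P):
    T=np.linalg.inv(np.array(s["cam_to_world"]))
    return cv2.projectPoints(np.array(P,float).reshape(-1,1,3),cv2.Rodrigues(T[:3,:3])[0],T[:3,3],s["camera_matrix"],np.array(s["dist_coeffs"],float))[0].reshape(-1,2)
def crop(s,name,u0,v0,u1,v1,f):
    cv2.imwrite("pics/"+name,cv2.resize(s["pixels"][v0:v1,u0:u1],None,fx=f,fy=f,interpolation=cv2.INTER_CUBIC))
def blobs(m,amin=15):
    n,l,st,c=cv2.connectedComponentsWithStats(m.astype(np.uint8))
    return [(c[i].round(2),st[i]) for i in range(1,n) if st[i,4]>=amin]
E
python3 - <<'E'
from h import *
import pickle
S={n:arm.snapshot(n) for n in("scene","side")}
pickle.dump(S,open("S.pkl","wb"))
for n,s in S.items():
    hsv=cv2.cvtColor(s["pixels"],cv2.COLOR_BGR2HSV);h,sa,v=cv2.split(hsv)
    g=((h>45)&(h<75)&(sa>130)&(v>60))
    b=[x for x in blobs(g,300)]
    print(n,"green",[(c,st) for c,st in b])
    big=max(b,key=lambda x:x[1][4])[1]
    # mat hull
    n_,l,st,c=cv2.connectedComponentsWithStats(g.astype(np.uint8)); k=1+np.argmax(st[1:,4])
    ys,xs=np.nonzero(l==k);hull=cv2.convexHull(np.c_[xs,ys].astype(np.int32))
    q=cv2.approxPolyDP(hull,8,True).reshape(-1,2);print("corners",q.tolist(),plane(s,q,0.003).round(3).tolist())
    m=np.zeros_like(h);cv2.fillConvexPoly(m,hull,1)
    m=cv2.erode(m,np.ones((3,3)))
    for c,st in blobs((m>0)&~(l==k),40): print(" hole",c,st,plane(s,[c],0.0085).round(3))
    r=((h<6)|(h>174))&(sa>150)&(v>90)
    for c,st in blobs(r,20): print(" red",c,st)
crop(S["scene"],"b1.png",110,190,280,350,4.5)
crop(S["side"],"b2.png",240,60,380,240,3.3)
crop(S["scene"],"b3.png",310,110,430,230,5)
crop(S["side"],"b4.png",210,310,350,420,5)
E
```

```text
scene green [(array([312.31, 225.23]), array([ 269,  196,   87,   62, 2400], dtype=int32))]
corners [[355, 227], [305, 257], [269, 222], [319, 196]] [[0.668, 0.24, 0.003], [0.669, 0.024, 0.003], [0.479, 0.024, 0.003], [0.48, 0.244, 0.003]]
 hole [281.9  220.55] [276 216  12  10  86] [[0.504 0.059 0.008]]
 hole [341.64 223.15] [336 218  12  11  97] [[0.632 0.212 0.008]]
 hole [312.61 224.68] [307 220  12  11  98] [[0.58  0.129 0.008]]
 hole [306.34 240.03] [301 235  12  11 108] [[0.621 0.069 0.008]]
 red [146.38 232.69] [141 213  12  38 114]
 red [430.65 238.89] [404 220  53  41 436]
 red [227. 227.] [222 223  11   9  81]
 red [250.56 364.33] [223 328  65  72 669]
side green [(array([269.37, 287.8 ]), array([ 221,  247,   91,   80, 5431], dtype=int32))]
corners [[311, 252], [306, 326], [221, 319], [237, 247]] [[0.477, 0.022, 0.003], [0.473, 0.249, 0.003], [0.669, 0.252, 0.003], [0.673, 0.028, 0.003]]
 hole [253.26 259.24] [247 254  14  12 136] [[0.623 0.069 0.008]]
 hole [299.51 260.25] [293 254  14  13 142] [[0.505 0.059 0.008]]
 hole [265.97 278.94] [259 273  15  13 154] [[0.582 0.129 0.009]]
 hole [238.99 304.21] [232 298  15  14 177] [[0.635 0.211 0.008]]
 red [305.8   93.43] [287  88  40  11 112]
 red [191.43 147.61] [168 136  43  36 408]
 red [306.35 179.59] [301 175  12  11  95]
 red [ 46.26 285.76] [ 24 272  45  28 849]
 red [ 91.91 334.06] [  44  302  102   73 2688]
 red [  4.35 382.4 ] [  0 373  14  27 204]
 red [182.36 395.19] [179 391   8   9  42]
```

View pics/b1.png

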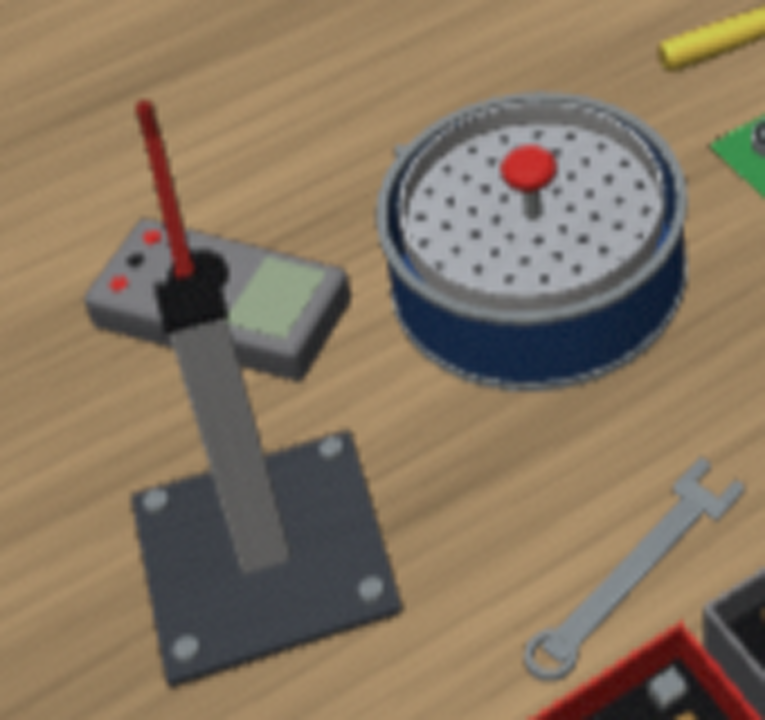

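View pics/b2.png

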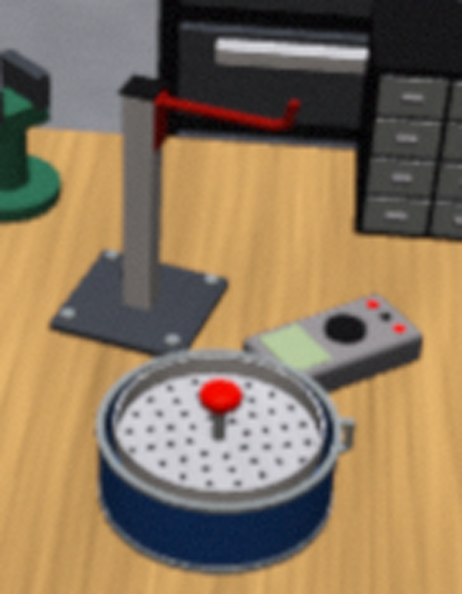

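View pics/b3.png

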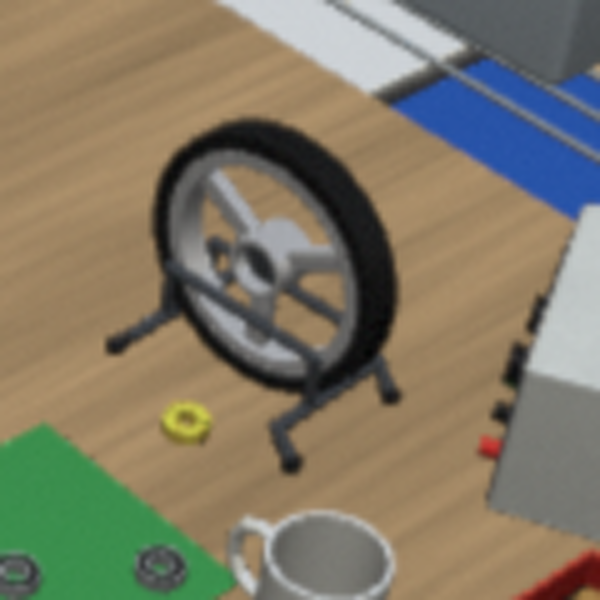

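View pics/b4.png

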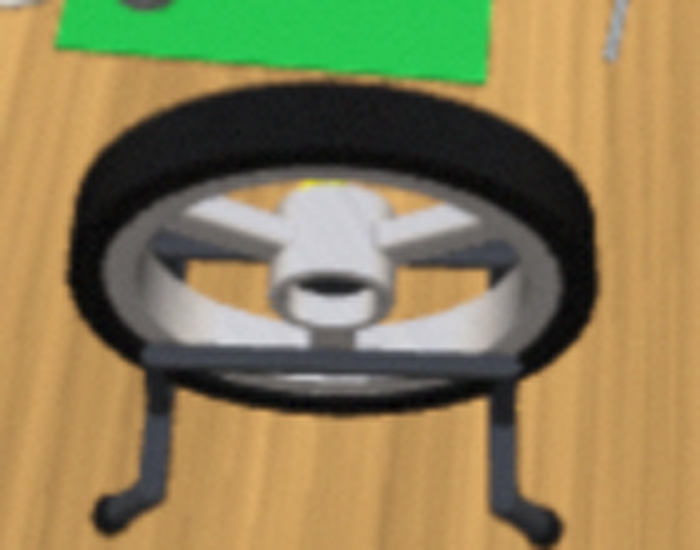

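The crops show the hook arm running from the post cap, at scene (150,250), to its upturned tip at (142,213). The wheel's axle lies roughly along world y. Next I'll triangulate the points.

```bash
python3 - <<'E'
from h import *
import pickle
S=pickle.load(open("S.pkl","rb"));a,b=S["scene"],S["side"]
def T(n,u,v):
    p,e=tri(a,u,b,v);print(n,p.round(4),"gap",round(e,4))
for n,u,v in [("A",(281.9,220.55),(299.5,260.25)),("B",(341.64,223.15),(239,304.2)),("C",(312.6,224.7),(266,278.9)),("D",(306.3,240),(253.3,259.2)),
 ("knob",(227,226.6),(306.4,179.3)),("tip",(142.2,213.3),(329.4,91.2)),("root",(150.4,250.4),(289,89.7)),
 ("purple",(277,179),(374,306))]: T(n,u,v)
def c1(p): return (p[0]/4.5+110,p[1]/4.5+190)
def c2(p): return (p[0]/3.3+240,p[1]/3.3+60)
# base plate bolts, z 12mm : order in scene crop: (155,500) (330,447) (371,588) (186,648)
print(plane(a,[c1(p) for p in [(155,500),(330,447),(371,588),(186,648)]],.013).round(3))
print(plane(b,[c2(p) for p in [(68,313),(112,254),(212,280),(172,340)]],.013).round(3))
# can rim ellipse from scene & side outer (approx)
print("rim scene L,R,T,B",plane(a,[c1(p) for p in [(380,215),(686,200),(540,95),(520,320)]],.077).round(3))
print("rim side",plane(b,[c2(p) for p in [(97,428),(340,425),(222,350),(222,510)]],.077).round(3))
# wheel: hub in both views; hub near-face centres
print("wheel hub scene front(-y) face", )
T("hub",(310+265/5,110+255/5),(210+333/5,310+255/5))
# stand feet
print(plane(a,[(310+x/5,110+y/5) for x,y in [(115,345),(290,463),(390,395)]],.008).round(3))
print(plane(b,[(210+x/5,310+y/5) for x,y in [(108,515),(540,528)]],.008).round(3))
E
```

```text
A [0.5045 0.0589 0.0089] gap 0.0005
B [0.6337 0.2114 0.0097] gap 0.0015
C [0.5812 0.129  0.0093] gap 0.0012
D [0.6219 0.069  0.0091] gap 0.0021
knob [ 0.506  -0.1488  0.1085] gap 0.002
tip [ 0.4639 -0.3683  0.2596] gap 0.0004
root [ 0.5804 -0.4009  0.2404] gap 0.0071
purple [0.3176 0.1774 0.0053] gap 0.0004
[[ 0.531 -0.445  0.013]
 [ 0.56  -0.339  0.013]
 [ 0.667 -0.368  0.013]
 [ 0.638 -0.475  0.013]]
[[ 0.668 -0.37   0.013]
 [ 0.638 -0.477  0.013]
 [ 0.532 -0.444  0.013]
 [ 0.562 -0.34   0.013]]
rim scene L,R,T,B [[ 0.459 -0.238  0.077]
 [ 0.57  -0.066  0.077]
 [ 0.425 -0.09   0.077]
 [ 0.592 -0.211  0.077]]
rim side [[ 0.607 -0.128  0.077]
 [ 0.404 -0.158  0.077]
 [ 0.51  -0.248  0.077]
 [ 0.495 -0.041  0.077]]
wheel hub scene front(-y) face
hub [0.5213 0.4032 0.1121] gap 0.0028
[[0.443 0.343 0.008]
 [0.612 0.356 0.008]
 [0.604 0.466 0.008]]
[[0.603 0.467 0.008]
 [0.435 0.453 0.008]]
```

```bash
cat >> h.py <<'E'
from scipy.spatial.transform import Rotation as Rn
def Rt(psi):
    y=np.array([np.cos(np.radians(psi)),np.sin(np.radians(psi)),0]);z=np.array([0,0,-1.])
    return np.c_[np.cross(y,z),y,z]
def go(pts):
    st=arm.get_state();p=np.array(st["ee_pos"]);R=Rn.from_rotvec(st["ee_rot"]).as_matrix()
    print("t",round(st["clock"],2),"at",p.round(4),"y dir",np.degrees(np.arctan2(R[1,1],R[0,1])).round(1),"zdn",R[:,2].round(3),"F",np.array(st["ft_force"]).round(1),"w",round(st["gripper_width"],4),"j",np.array(st["joints"]).round(2))
    for x in pts:
        print(x,"->",(R.T@(np.array(x[:3])-p)).round(3).tolist(),np.degrees(Rn.from_matrix(R.T@Rt(x[3])).as_rotvec()).round(1).tolist())
E
python3 - <<'E'
from h import *
go([(0.172,-0.704,0.4,-76),(0.52,-0.52,0.42,-76),(0.68,-0.2,0.42,-80),(0.58,0.129,0.42,-90)])
S=[arm.snapshot(n) for n in("scene","side")]
print(plane(S[0],[(360,240),(375,215),(388,228)],.09).round(3), plane(S[1],[(188,287),(220,303)],.09).round(3))
E
```

```text
t 0.25 at [ 0.1721 -0.7041  0.2182] y dir -76.3 zdn [-0.     0.001 -1.   ] F [-0.9 -0.5  0.2] w 0.0932 j [ 1.25  0.6  -0.    1.6   0.    0.94 -0.08]
(0.172, -0.704, 0.4, -76) -> [-0.0, -0.0, -0.182] [-0.0, 0.0, -0.3]
(0.52, -0.52, 0.42, -76) -> [0.382, -0.096, -0.202] [-0.0, 0.0, -0.3]
(0.68, -0.2, 0.42, -80) -> [0.613, -0.369, -0.202] [-0.0, 0.0, 3.7]
(0.58, 0.129, 0.42, -90) -> [0.594, -0.712, -0.201] [-0.0, 0.0, 13.7]
[[0.77  0.147 0.09 ]
 [0.722 0.26  0.09 ]
 [0.786 0.251 0.09 ]] [[0.74  0.236 0.09 ]
 [0.661 0.27  0.09 ]]
```

Call:
step_arm:
  moves:
    - [[0,0,-0.05],[0,0,0],0.65]
    - [[0,0,-0.1],[0,0,0],0.65]
    - [[0,0,-0.15],[0,0,0],0.65]
    - [[0.04,-0.01,-0.18],[0,0,0],0.65]
    - [[0.085,-0.02,-0.2],[0,0,0],0.65]
    - [[0.13,-0.03,-0.2],[0,0,0],0.65]
    - [[0.175,-0.045,-0.2],[0,0,0],0.65]
    - [[0.22,-0.055,-0.2],[0,0,0],0.65]
    - [[0.265,-0.065,-0.2],[0,0,0],0.65]
    - [[0.31,-0.08,-0.2],[0,0,0],0.65]
    - [[0.355,-0.095,-0.2],[0,0,0],0.65]
    - [[0.39,-0.13,-0.2],[0,0,0],0.65]
    - [[0.425,-0.165,-0.2],[0,0,0],0.65]
    - [[0.46,-0.2,-0.2],[0,0,0],0.65]
    - [[0.495,-0.235,-0.2],[0,0,0],0.65]
    - [[0.53,-0.27,-0.2],[0,0,0],0.65]
    - [[0.56,-0.305,-0.2],[0,0,0],0.65]
    - [[0.59,-0.34,-0.2],[0,0,0],0.65]
    - [[0.61,-0.37,-0.2],[0,0,0],0.65]
    - [[0.61,-0.37,-0.2],[0,0,0],0.65]

```text
clock: 2.35
ee_pos: [0.679, -0.1925, 0.4183]
ee_rot: [-3.114, -0.389, -0.001]
ft_force: [-0.3, -0.4, 0.3]
gripper_width: 0.0602
```

```bash
python3 - <<'E'
from h import *
go([(0.5,0.13,0.34,-90),(0.504,0.059,0.1,-90)])
E
```

```text
t 2.35 at [ 0.679  -0.1925  0.4183] y dir -75.8 zdn [ 0.     0.004 -1.   ] F [-0.3 -0.4  0.3] w 0.0602 j [ 0.27  0.44 -0.12  1.38  0.05  1.32 -1.17]
(0.5, 0.13, 0.34, -90) -> [-0.094, -0.356, 0.079] [-0.2, -0.1, 14.2]
(0.504, 0.059, 0.1, -90) -> [-0.108, -0.286, 0.319] [-0.2, -0.1, 14.2]
```

Moves follow well. Next is a wrist look over the mat.

Call:
step_arm:
  moves:
    - [[-0.02,-0.045,0],[0,0,7],0.65]
    - [[-0.04,-0.09,0.02],[0,0,14],0.65]
    - [[-0.055,-0.13,0.04],[0,0,14.2],0.65]
    - [[-0.065,-0.175,0.05],[0,0,14.2],0.65]
    - [[-0.075,-0.22,0.06],[0,0,14.2],0.65]
    - [[-0.085,-0.265,0.07],[0,0,14.2],0.65]
    - [[-0.09,-0.31,0.079],[0,0,14.2],0.65]
    - [[-0.094,-0.356,0.079],[0,0,14.2],0.65]
    - [[-0.094,-0.356,0.079],[0,0,14.2],0.65]
    - [[-0.094,-0.356,0.079],[0,0,14.2],0.65]

```text
clock: 3.35
ee_pos: [0.5009, 0.1237, 0.3398]
ee_rot: [3.141, -0.01, 0.001]
ft_force: [-0.3, -0.4, -0.6]
gripper_width: 0.0602
```

```bash
cat > look.py <<'E'
from h import *
import sys
def mat(name,s):
    h,sa,v=cv2.split(cv2.cvtColor(s["pixels"],cv2.COLOR_BGR2HSV))
    m=np.zeros_like(h)
    q=proj(s,[(0.478,0.0245,.003),(0.670,0.0245,.003),(0.670,0.245,.003),(0.478,0.245,.003)]).astype(np.int32)
    cv2.fillConvexPoly(m,q,1);m=cv2.erode(m,np.ones((3,3)))
    g=((h>45)&(h<75)&(sa>130))
    for c,st in blobs((m>0)&~g,50):
        if name!="wrist" or st[4]<2500:
            # filled blob centre
            print(name,c,st[4],plane(s,[c],0.0085).round(4)[0][:2])
if __name__=="__main__":
    for n in sys.argv[1:]:
        s=arm.snapshot(n);mat(n,s);cv2.imwrite(f"pics/l_{n}_{arm.get_state()['clock']:.2f}.png",s["pixels"])
    go([(0.504,0.059,0.1,-90)])
E
python3 look.py wrist scene side; ls pics
```

```text
wrist [217.63  85.51] 454 [0.6343 0.2107]
wrist [312.04  92.83] 457 [0.6226 0.0668]
wrist [272.38 120.89] 406 [0.5815 0.1279]
wrist [315.67 170.27] 388 [0.5034 0.0577]
scene [281.8  220.43] 89 [0.5033 0.0592]
scene [341.68 223.16] 94 [0.6323 0.2121]
scene [312.62 224.65] 98 [0.5799 0.1296]
scene [306.34 240.03] 108 [0.6206 0.0691]
side [253.36 259.28] 132 [0.6226 0.0694]
side [299.51 260.25] 136 [0.5047 0.0587]
side [265.97 278.95] 149 [0.5818 0.129 ]
side [238.91 304.22] 168 [0.6347 0.211 ]
t 3.5 at [0.5016 0.1218 0.3396] y dir -90.6 zdn [ 0.    -0.001 -1.   ] F [-0.4  0.3 -0.7] w 0.0602 j [-0.18  0.23 -0.21  1.91  0.06  1.01 -2.  ]
(0.504, 0.059, 0.1, -90) -> [0.003, 0.063, 0.24] [0.0, -0.0, -0.6]
a_scene.png
a_side.png
a_wrist.png
b1.png
b2.png
b3.png
b4.png
l_scene_3.45.png
l_side_3.50.png
l_wrist_3.40.png
```

Call:
step_arm:
  moves:
    - [[0.003,0.04,0.03],[0,0,0],0.65]
    - [[0.003,0.063,0.07],[0,0,0],0.65]
    - [[0.003,0.063,0.12],[0,0,0],0.65]
    - [[0.003,0.063,0.17],[0,0,0],0.65]
    - [[0.003,0.063,0.22],[0,0,0],0.65]
    - [[0.003,0.063,0.26],[0,0,0],0.65]
    - [[0.003,0.063,0.28],[0,0,0],0.65]
    - [[0.003,0.063,0.28],[0,0,0],0.65]
    - [[0.003,0.063,0.28],[0,0,0],0.65]

```text
clock: 4.4
ee_pos: [0.5038, 0.0595, 0.0597]
ee_rot: [3.141, -0.015, -0.001]
ft_force: [0.3, -0.4, 0.5]
gripper_width: 0.0606
```

```bash
python3 - <<'E'
from h import *
go([(0.504,0.0585,0.006,-90)])
s=arm.snapshot("wrist");cv2.imwrite("pics/c1.png",s["pixels"])
E
```

```text
t 4.4 at [0.5038 0.0595 0.0597] y dir -90.6 zdn [-0.    -0.001 -1.   ] F [ 0.3 -0.4  0.5] w 0.0606 j [-0.16  0.6  -0.11  2.22  0.18  0.34 -2.  ]
(0.504, 0.0585, 0.006, -90) -> [0.0, 0.001, 0.054] [0.0, 0.0, -0.6]
```

View pics/c1.png

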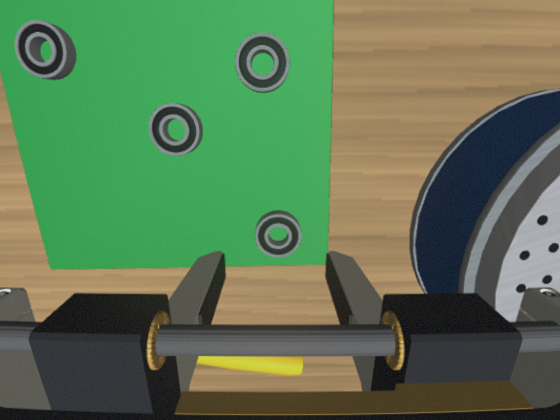

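The bearing is at (278,234), centred between the fingers. I'll go down, grip and lift.

Call:
step_arm:
  moves:
    - [[0,0.001,0.03],[0,0,0],0.65]
    - [[0,0.001,0.045],[0,0,0],0.65]
    - [[0,0.001,0.054],[0,0,0],0.65]
    - [[0,0.001,0.054],[0,0,0],0.65]
    - [[0,0.001,0.054],[0,0,0],0]
    - [[0,0.001,0.054],[0,0,0],0]
    - [[0,0.001,0.054],[0,0,0],0]
    - [[0,0.001,0.054],[0,0,0],0]
    - [[0,0.001,0.054],[0,0,0],0]
    - [[0,0.001,0.03],[0,0,0],0]
    - [[0,0.001,0],[0,0,0],0]
    - [[0,0.001,-0.05],[0,0,0],0]
    - [[0,0.001,-0.1],[0,0,0],0]
    - [[0,0.001,-0.11],[0,0,0],0]
    - [[0,0.001,-0.11],[0,0,0],0]

```text
clock: 5.95
ee_pos: [0.5044, 0.0595, 0.1715]
ee_rot: [-3.141, 0.013, -0.007]
ft_force: [-0.3, 0.6, -0.6]
gripper_width: 0.0344
```

```bash
python3 - <<'E'
from h import *
go([(0.450,-0.1485,0.17,-90),(0.450,-0.1485,0.069,-90)])
s=arm.snapshot("wrist");cv2.imwrite("pics/c2.png",s["pixels"])
E
```

```text
t 5.95 at [0.5044 0.0595 0.1715] y dir -90.5 zdn [ 0.004  0.001 -1.   ] F [-0.3  0.6 -0.6] w 0.0344 j [-0.1   0.41 -0.18  2.13  0.13  0.6  -1.94]
(0.45, -0.1485, 0.17, -90) -> [-0.053, 0.208, 0.001] [-0.0, -0.2, -0.5]
(0.45, -0.1485, 0.069, -90) -> [-0.053, 0.209, 0.102] [-0.0, -0.2, -0.5]
```

View pics/c2.png

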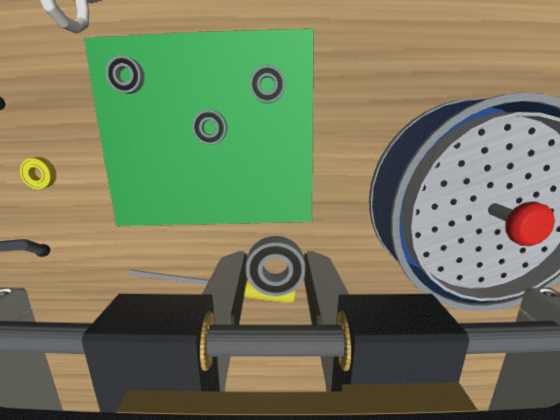

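The bearing is held at (275,267). Now over to the basket's -x slot.

Call:
step_arm:
  moves:
    - [[-0.015,0.045,0],[0,0,0],0]
    - [[-0.025,0.09,0],[0,0,0],0]
    - [[-0.04,0.135,0],[0,0,0],0]
    - [[-0.053,0.18,0],[0,0,0],0]
    - [[-0.053,0.209,0],[0,0,0],0]
    - [[-0.053,0.209,0],[0,0,0],0]
    - [[-0.053,0.209,0],[0,0,0],0]

```text
clock: 6.7
ee_pos: [0.4479, -0.1491, 0.1679]
ee_rot: [-3.141, 0.015, 0.005]
ft_force: [0.3, 0.8, 0.5]
gripper_width: 0.0339
```

```bash
python3 - <<'E'
from h import *
s=arm.snapshot("wrist");cv2.imwrite("pics/c3.png",s["pixels"])
go([(0.450,-0.1485,0.17,-90),(0.450,-0.1485,0.07,-90)])
s1=arm.snapshot("scene");s2=arm.snapshot("side")
h,sa,v=cv2.split(cv2.cvtColor(s["pixels"],cv2.COLOR_BGR2HSV))
r=((h<6)|(h>174))&(sa>150)&(v>90)
for c,st in blobs(r,100): print(c,st,plane(s,[c],.112))
E
```

```text
t 6.75 at [ 0.4482 -0.1482  0.1682] y dir -90.4 zdn [-0.003  0.001 -1.   ] F [-0. -0. -1.] w 0.034 j [ 0.34  0.38 -0.18  2.21  0.13  0.56 -1.52]
(0.45, -0.1485, 0.17, -90) -> [0.002, 0.0, -0.002] [-0.1, 0.1, -0.4]
(0.45, -0.1485, 0.07, -90) -> [0.002, 0.0, 0.098] [-0.1, 0.1, -0.4]
[276.12 154.34] [ 251  129   51   51 1938] [[ 0.50638847 -0.14978343  0.112     ]]
```

View pics/c3.png

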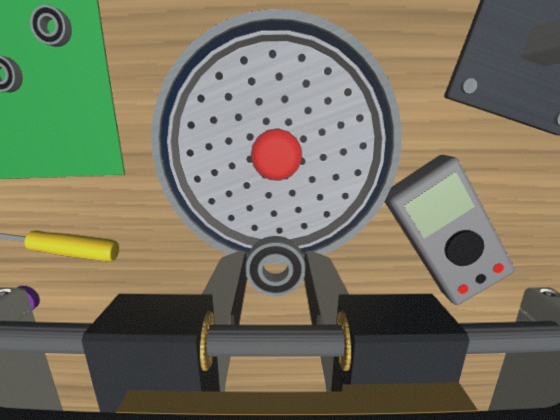

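The knob is at (276,154), which puts the washer axis at (0.506,-0.149), as measured before. I'll lower and release.

Call:
step_arm:
  moves:
    - [[0.002,0,0.03],[0,0,0],0]
    - [[0.002,0,0.06],[0,0,0],0]
    - [[0.002,0,0.085],[0,0,0],0]
    - [[0.002,0,0.097],[0,0,0],0]
    - [[0.002,0,0.097],[0,0,0],0]
    - [[0.002,0,0.097],[0,0,0],0.52]
    - [[0.002,0,0.097],[0,0,0],0.52]
    - [[0.002,0,0.097],[0,0,0],0.52]
    - [[0.002,0,0.06],[0,0,0],0.52]
    - [[0.002,0,0.02],[0,0,0],0.65]
    - [[0.002,0,-0.03],[0,0,0],0.65]
    - [[0.002,0,-0.03],[0,0,0],0.65]

```text
clock: 8.05
ee_pos: [0.4535, -0.1498, 0.2056]
ee_rot: [3.139, -0.014, 0.015]
ft_force: [0.2, -0.5, -0.5]
gripper_width: 0.06
```

```bash
python3 look.py scene side; python3 - <<'E'
from h import *
s=arm.snapshot("wrist");cv2.imwrite("pics/c4.png",s["pixels"])
go([(0.622,0.0685,0.2,-90),(0.622,0.0685,0.006,-90)])
E
```

```text
scene [341.75 223.15] 99 [0.6324 0.2124]
scene [312.67 224.69] 97 [0.5801 0.1296]
scene [306.34 240.03] 108 [0.6206 0.0691]
side [253.32 259.23] 130 [0.6228 0.0693]
side [265.97 278.96] 148 [0.5818 0.129 ]
side [238.99 304.32] 167 [0.6345 0.2113]
t 8.15 at [ 0.4513 -0.1495  0.2014] y dir -90.5 zdn [ 0.004 -0.001 -1.   ] F [ 0.7  0.2 -0. ] w 0.0603 j [ 0.36  0.33 -0.21  2.17  0.11  0.64 -1.51]
(0.504, 0.059, 0.1, -90) -> [0.05, -0.209, 0.101] [0.1, -0.2, -0.5]
t 8.2 at [ 0.4506 -0.1492  0.2001] y dir -90.5 zdn [ 0.001 -0.001 -1.   ] F [-1.2 -0.5 -0.3] w 0.0605 j [ 0.36  0.34 -0.21  2.17  0.11  0.64 -1.51]
(0.622, 0.0685, 0.2, -90) -> [0.17, -0.219, 0.0] [0.0, -0.1, -0.5]
(0.622, 0.0685, 0.006, -90) -> [0.169, -0.219, 0.194] [0.0, -0.1, -0.5]
```

View pics/c4.png

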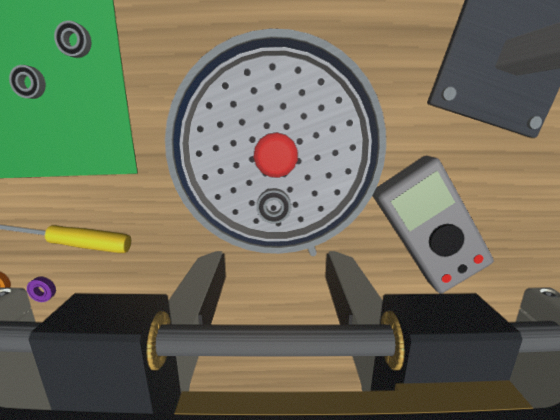

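The first bearing lies in the basket at (273,205). Next comes the bearing at (0.622,0.069).

Call:
step_arm:
  moves:
    - [[0.04,-0.045,0],[0,0,0],0.65]
    - [[0.075,-0.09,0],[0,0,0],0.65]
    - [[0.11,-0.135,0],[0,0,0],0.65]
    - [[0.145,-0.18,0.02],[0,0,0],0.65]
    - [[0.17,-0.218,0.05],[0,0,0],0.65]
    - [[0.17,-0.218,0.1],[0,0,0],0.65]
    - [[0.17,-0.218,0.14],[0,0,0],0.65]
    - [[0.17,-0.218,0.14],[0,0,0],0.65]
    - [[0.17,-0.218,0.14],[0,0,0],0.65]

```text
clock: 9.1
ee_pos: [0.6203, 0.0673, 0.0567]
ee_rot: [3.14, -0.012, -0.01]
ft_force: [-1.0, 0.3, 1.2]
gripper_width: 0.0607
```

```bash
python3 - <<'E'
from h import *
s=arm.snapshot("wrist");cv2.imwrite("pics/c5.png",s["pixels"])
go([(0.622,0.0685,0.006,-90)])
E
```

```text
t 9.15 at [0.6216 0.0669 0.059 ] y dir -90.5 zdn [-0.003 -0.001 -1.   ] F [0.8 0.2 0.2] w 0.0604 j [-0.1   0.69 -0.15  1.94  0.2   0.53 -1.97]
(0.622, 0.0685, 0.006, -90) -> [0.001, -0.002, 0.053] [0.1, 0.2, -0.5]
```

View pics/c5.png

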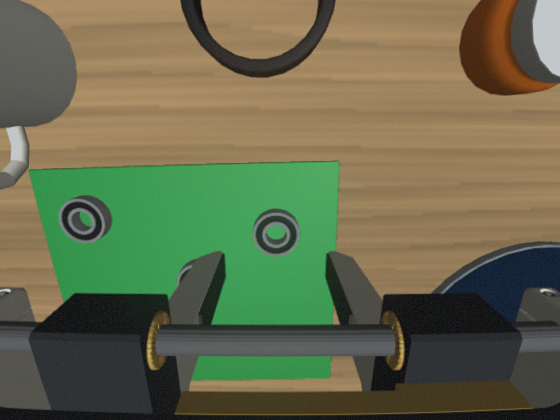

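The bearing at (276,232) is centred between the fingers.

Call:
step_arm:
  moves:
    - [[0.001,-0.001,0.03],[0,0,0],0.65]
    - [[0.001,-0.001,0.045],[0,0,0],0.65]
    - [[0.001,-0.001,0.053],[0,0,0],0.65]
    - [[0.001,-0.001,0.053],[0,0,0],0.65]
    - [[0.001,-0.001,0.053],[0,0,0],0]
    - [[0.001,-0.001,0.053],[0,0,0],0]
    - [[0.001,-0.001,0.053],[0,0,0],0]
    - [[0.001,-0.001,0.053],[0,0,0],0]
    - [[0.001,-0.001,0.053],[0,0,0],0]
    - [[0,-0.001,0.03],[0,0,0],0]
    - [[0,-0.001,-0.01],[0,0,0],0]
    - [[0,-0.001,-0.06],[0,0,0],0]
    - [[0,-0.001,-0.11],[0,0,0],0]
    - [[-0.015,0.04,-0.11],[0,0,0],0]
    - [[-0.025,0.085,-0.11],[0,0,0],0]
    - [[-0.04,0.13,-0.11],[0,0,0],0]
    - [[-0.055,0.175,-0.11],[0,0,0],0]
    - [[-0.059,0.216,-0.11],[0,0,0],0]
    - [[-0.059,0.216,-0.11],[0,0,0],0]
    - [[-0.059,0.216,-0.11],[0,0,0],0]

```text
clock: 11.15
ee_pos: [0.5615, -0.1489, 0.1695]
ee_rot: [-3.141, 0.016, 0.0]
ft_force: [0.4, 0.3, -1.3]
gripper_width: 0.0341
```

```bash
python3 - <<'E'
from h import *
s=arm.snapshot("wrist");cv2.imwrite("pics/c6.png",s["pixels"])
go([(0.562,-0.149,0.07,-90)])
E
```

```text
t 11.2 at [ 0.5619 -0.1474  0.1696] y dir -90.5 zdn [ 0.     0.001 -1.   ] F [ 0.5  0.4 -0.4] w 0.0337 j [ 0.31  0.49 -0.21  1.97  0.16  0.69 -1.58]
(0.562, -0.149, 0.07, -90) -> [0.0, 0.002, 0.1] [-0.0, -0.0, -0.5]
```

View pics/c6.png

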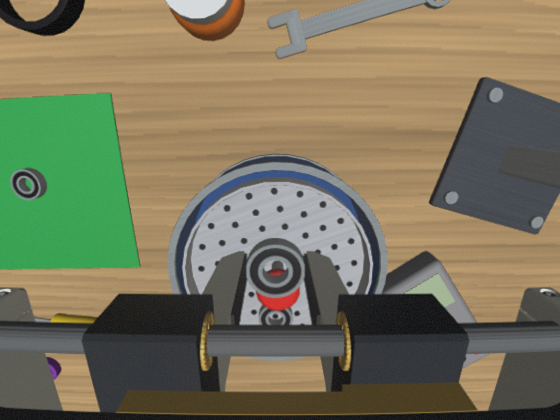

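The second bearing is held at (275,268). I'll lower it, release, and lift while turning a quarter.

Call:
step_arm:
  moves:
    - [[0,0.001,0.03],[0,0,0],0]
    - [[0,0.001,0.06],[0,0,0],0]
    - [[0,0.001,0.085],[0,0,0],0]
    - [[0,0.001,0.099],[0,0,0],0]
    - [[0,0.001,0.099],[0,0,0],0]
    - [[0,0.001,0.099],[0,0,0],0.52]
    - [[0,0.001,0.099],[0,0,0],0.52]
    - [[0,0.001,0.099],[0,0,0],0.52]
    - [[0,0.001,0.06],[0,0,0],0.52]
    - [[0,0.001,0.02],[0,0,0],0.65]
    - [[0,0.001,-0.03],[0,0,0],0.65]
    - [[0.005,-0.04,-0.05],[0,0,-8],0.65]
    - [[0.01,-0.08,-0.05],[0,0,-16],0.65]
    - [[0.015,-0.12,-0.05],[0,0,-24],0.65]
    - [[0.02,-0.16,-0.05],[0,0,-32],0.65]
    - [[0.02,-0.2,-0.05],[0,0,-40],0.65]
    - [[0.02,-0.24,-0.05],[0,0,-48],0.65]
    - [[0.02,-0.277,-0.05],[0,0,-56],0.65]
    - [[0.02,-0.277,-0.05],[0,0,-64],0.65]
    - [[0.02,-0.277,-0.05],[0,0,-72],0.65]

```text
clock: 13.2
ee_pos: [0.5839, 0.1305, 0.2206]
ee_rot: [2.541, 1.847, 0.002]
ft_force: [-0.3, -0.2, 0.0]
gripper_width: 0.0601
```

```bash
python3 look.py scene side; python3 - <<'E'
from h import *
s=arm.snapshot("scene");crop(s,"c7.png",180,190,280,290,6)
go([(0.581,0.129,0.08,0)])
E
```

```text
scene [341.64 223.15] 97 [0.6321 0.2121]
scene [312.67 224.69] 97 [0.5801 0.1296]
side [265.97 278.96] 148 [0.5818 0.129 ]
side [238.96 304.15] 170 [0.6346 0.2108]
t 13.3 at [0.5841 0.1289 0.2202] y dir -18.3 zdn [ 0.001  0.    -1.   ] F [ 0.5 -0.1 -1.4] w 0.0607 j [ 0.09  0.5  -0.59  1.87  0.36  0.87 -0.99]
(0.504, 0.059, 0.1, -90) -> [-0.092, -0.054, 0.12] [0.0, -0.0, 71.7]
t 13.35 at [0.5841 0.1285 0.2201] y dir -18.7 zdn [ 0.001  0.    -1.   ] F [ 0.4  0.4 -0.4] w 0.0604 j [ 0.09  0.5  -0.58  1.87  0.35  0.87 -0.99]
(0.581, 0.129, 0.08, 0) -> [-0.001, -0.003, 0.14] [0.0, -0.0, -18.7]
```

View pics/c7.png

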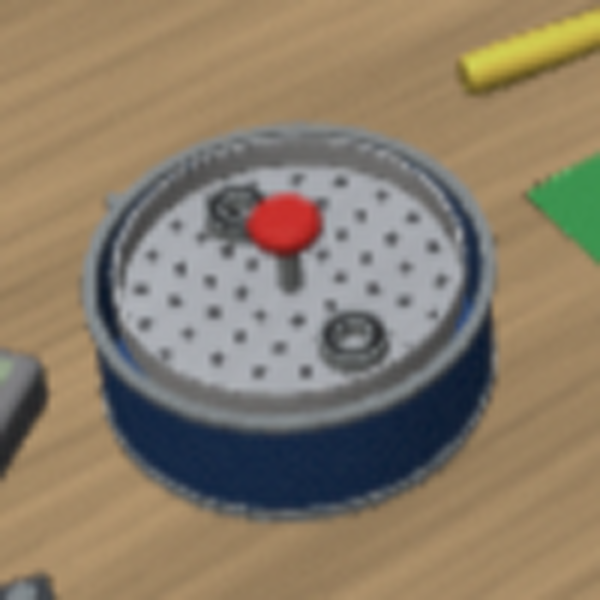

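Both bearings are in the basket, on opposite sides. Next is bearing C with the jaws along x.

Call:
step_arm:
  moves:
    - [[-0.001,-0.003,0.05],[0,0,-8],0.65]
    - [[-0.001,-0.003,0.1],[0,0,-16],0.65]
    - [[-0.001,-0.003,0.14],[0,0,-18.7],0.65]
    - [[-0.001,-0.003,0.16],[0,0,-18.7],0.65]
    - [[-0.001,-0.003,0.16],[0,0,-18.7],0.65]
    - [[-0.001,-0.003,0.16],[0,0,-18.7],0.65]
    - [[-0.001,-0.003,0.16],[0,0,-18.7],0.65]

```text
clock: 14.05
ee_pos: [0.5819, 0.1291, 0.0613]
ee_rot: [2.218, 2.223, 0.003]
ft_force: [0.1, -0.2, -0.1]
gripper_width: 0.0603
```

```bash
python3 - <<'E'
from h import *
s=arm.snapshot("wrist");cv2.imwrite("pics/c8.png",s["pixels"])
go([(0.581,0.129,0.006,0),(0.506,-0.093,0.17,0)])
E
```

```text
t 14.1 at [0.5819 0.1291 0.0614] y dir 0.2 zdn [ 0.003  0.    -1.   ] F [-0.3  0.7 -0.6] w 0.0608 j [ 0.03  0.71 -0.52  2.    0.62  0.59 -0.91]
(0.581, 0.129, 0.006, 0) -> [-0.0, -0.001, 0.055] [0.2, -0.0, 0.2]
(0.506, -0.093, 0.17, 0) -> [-0.222, -0.076, -0.109] [0.2, -0.0, 0.2]
```

View pics/c8.png

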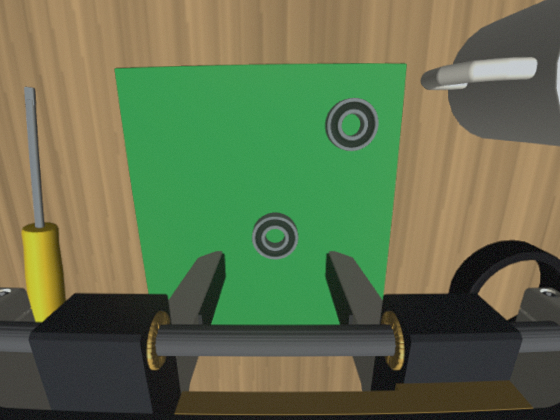

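The bearing at (275,236) is centred.

Call:
step_arm:
  moves:
    - [[0,-0.001,0.03],[0,0,0],0.65]
    - [[0,-0.001,0.045],[0,0,0],0.65]
    - [[0,-0.001,0.055],[0,0,0],0.65]
    - [[0,-0.001,0.055],[0,0,0],0.65]
    - [[0,-0.001,0.055],[0,0,0],0]
    - [[0,-0.001,0.055],[0,0,0],0]
    - [[0,-0.001,0.055],[0,0,0],0]
    - [[0,-0.001,0.055],[0,0,0],0]
    - [[0,-0.001,0.055],[0,0,0],0]
    - [[0,-0.001,0.03],[0,0,0],0]
    - [[0,-0.001,-0.01],[0,0,0],0]
    - [[0,-0.001,-0.06],[0,0,0],0]
    - [[0,-0.001,-0.11],[0,0,0],0]
    - [[-0.045,-0.016,-0.11],[0,0,0],0]
    - [[-0.09,-0.031,-0.11],[0,0,0],0]
    - [[-0.135,-0.046,-0.11],[0,0,0],0]
    - [[-0.18,-0.061,-0.11],[0,0,0],0]
    - [[-0.222,-0.076,-0.11],[0,0,0],0]
    - [[-0.222,-0.076,-0.11],[0,0,0],0]
    - [[-0.222,-0.076,-0.11],[0,0,0],0]

```text
clock: 16.1
ee_pos: [0.5055, -0.0945, 0.1697]
ee_rot: [2.22, 2.223, -0.0]
ft_force: [0.1, -0.2, -1.4]
gripper_width: 0.0338
```

```bash
python3 - <<'E'
from h import *
s=arm.snapshot("wrist");cv2.imwrite("pics/c9.png",s["pixels"])
go([(0.506,-0.093,0.07,0)])
E
```

```text
t 16.15 at [ 0.506  -0.0931  0.1698] y dir 0.2 zdn [ 0.001  0.    -1.   ] F [ 0.1  0.6 -0.1] w 0.0342 j [ 0.56  0.49 -0.68  2.1   0.47  0.7  -0.43]
(0.506, -0.093, 0.07, 0) -> [0.0, -0.0, 0.1] [0.0, -0.0, 0.2]
```

View pics/c9.png

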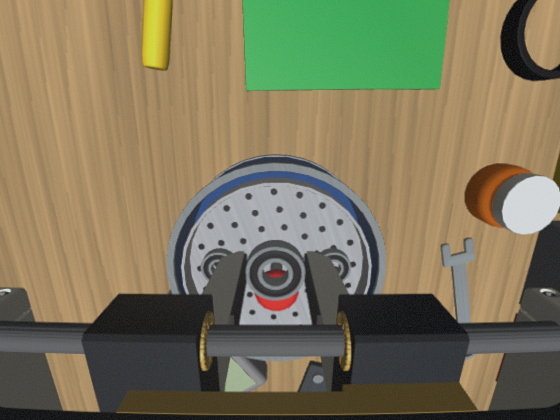

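The third bearing is held. I'll release it, then turn back to jaws-along-y for the last bearing, which lies next to the mug.

Call:
step_arm:
  moves:
    - [[0,0,0.03],[0,0,0],0]
    - [[0,0,0.06],[0,0,0],0]
    - [[0,0,0.085],[0,0,0],0]
    - [[0,0,0.1],[0,0,0],0]
    - [[0,0,0.1],[0,0,0],0]
    - [[0,0,0.1],[0,0,0],0.52]
    - [[0,0,0.1],[0,0,0],0.52]
    - [[0,0,0.1],[0,0,0],0.52]
    - [[0,0,0.06],[0,0,0],0.52]
    - [[0,0,0.02],[0,0,0],0.65]
    - [[0,0,-0.03],[0,0,0],0.65]
    - [[0.04,0.015,-0.05],[0,0,8],0.65]
    - [[0.08,0.03,-0.05],[0,0,16],0.65]
    - [[0.12,0.05,-0.05],[0,0,24],0.65]
    - [[0.16,0.065,-0.05],[0,0,32],0.65]
    - [[0.2,0.08,-0.05],[0,0,40],0.65]
    - [[0.24,0.1,-0.05],[0,0,48],0.65]
    - [[0.28,0.115,-0.05],[0,0,56],0.65]
    - [[0.304,0.127,-0.05],[0,0,64],0.65]
    - [[0.304,0.127,-0.05],[0,0,72],0.65]

```text
clock: 18.15
ee_pos: [0.632, 0.2164, 0.2203]
ee_rot: [-3.099, -0.496, -0.003]
ft_force: [0.0, 0.2, -0.4]
gripper_width: 0.0603
```

```bash
python3 look.py scene side; python3 - <<'E'
from h import *
s=arm.snapshot("side");crop(s,"c10.png",150,150,350,340,3.5)
go([(0.634,0.211,0.06,-90)])
E
```

```text
scene [341.67 223.11] 95 [0.6321 0.2123]
side [238.96 304.11] 171 [0.6346 0.2107]
t 18.25 at [0.6314 0.2123 0.2201] y dir -71.8 zdn [ 0.001  0.    -1.   ] F [ 0.7 -0.2 -0.6] w 0.0607 j [-0.18  0.55 -0.36  1.73  0.23  0.91 -1.88]
(0.504, 0.059, 0.1, -90) -> [-0.169, 0.106, 0.12] [-0.0, -0.0, 18.2]
t 18.3 at [0.6313 0.2112 0.2201] y dir -71.6 zdn [ 0. -0. -1.] F [-0.2 -0.3 -0.5] w 0.0602 j [-0.17  0.55 -0.36  1.73  0.23  0.91 -1.88]
(0.634, 0.211, 0.06, -90) -> [0.002, 0.001, 0.16] [0.0, -0.0, 18.4]
```

View pics/c10.png

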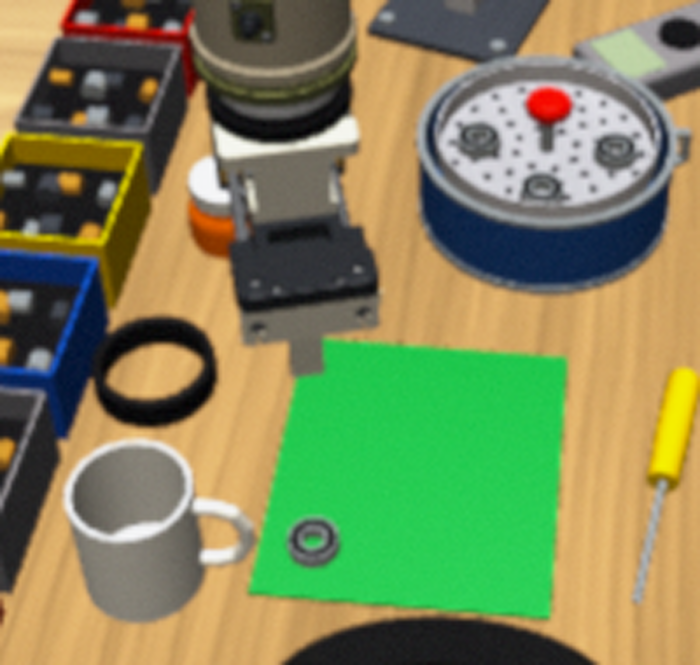

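Three bearings are in the basket. The last one lies by the mug handle at about (313,540) in the crop.

Call:
step_arm:
  moves:
    - [[0.002,0.001,0.03],[0,0,8],0.65]
    - [[0.002,0.001,0.06],[0,0,16],0.65]
    - [[0.002,0.001,0.1],[0,0,18.4],0.65]
    - [[0.002,0.001,0.14],[0,0,18.4],0.65]
    - [[0.002,0.001,0.16],[0,0,18.4],0.65]
    - [[0.002,0.001,0.16],[0,0,18.4],0.65]
    - [[0.002,0.001,0.16],[0,0,18.4],0.65]

```text
clock: 19.0
ee_pos: [0.634, 0.2101, 0.0603]
ee_rot: [-3.141, 0.003, 0.0]
ft_force: [0.0, 0.5, 1.1]
gripper_width: 0.0603
```

```bash
python3 - <<'E'
from h import *
s=arm.snapshot("wrist");cv2.imwrite("pics/c11.png",s["pixels"])
go([(0.634,0.211,0.006,-90),(0.506,-0.205,0.17,0)])
E
```

```text
t 19.05 at [0.6346 0.2104 0.0611] y dir -90.1 zdn [ 0.002  0.001 -1.   ] F [ 0.7  0.1 -0.6] w 0.0605 j [-0.27  0.72 -0.22  1.84  0.25  0.6  -2.21]
(0.634, 0.211, 0.006, -90) -> [-0.001, -0.001, 0.055] [-0.0, -0.1, -0.1]
(0.506, -0.205, 0.17, 0) -> [-0.128, 0.416, -0.109] [0.0, -0.1, -90.1]
```

View pics/c11.png

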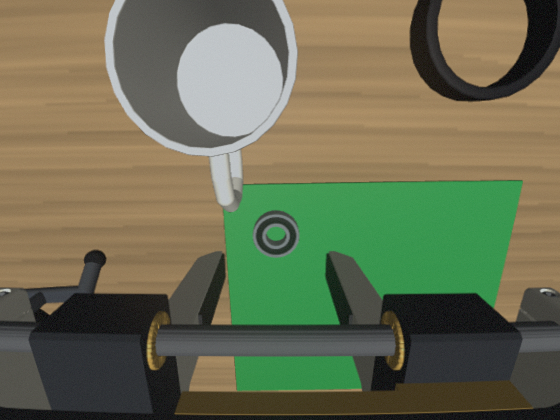

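The bearing at (276,235) is centred. I'll use a narrower opening so the finger stays clear of the mug handle at (230,205).

Call:
step_arm:
  moves:
    - [[-0.001,-0.001,0.01],[0,0,0],0.52]
    - [[-0.001,-0.001,0.025],[0,0,0],0.52]
    - [[-0.001,-0.001,0.045],[0,0,0],0.52]
    - [[-0.001,-0.001,0.055],[0,0,0],0.52]
    - [[-0.001,-0.001,0.055],[0,0,0],0.52]
    - [[-0.001,-0.001,0.055],[0,0,0],0]
    - [[-0.001,-0.001,0.055],[0,0,0],0]
    - [[-0.001,-0.001,0.055],[0,0,0],0]
    - [[-0.001,-0.001,0.055],[0,0,0],0]
    - [[-0.001,-0.001,0.03],[0,0,0],0]
    - [[-0.001,-0.001,-0.01],[0,0,0],0]
    - [[-0.001,-0.001,-0.06],[0,0,0],0]
    - [[-0.001,-0.001,-0.11],[0,0,0],0]
    - [[-0.001,-0.001,-0.11],[0,0,0],0]

```text
clock: 20.45
ee_pos: [0.636, 0.2133, 0.1768]
ee_rot: [-3.137, 0.005, -0.016]
ft_force: [0.2, 0.1, -0.3]
gripper_width: 0.0339
```

```bash
python3 - <<'E'
from h import *
go([(0.506,-0.205,0.17,0)])
E
```

```text
t 20.45 at [0.636  0.2133 0.1768] y dir -90.2 zdn [ 0.01   0.004 -1.   ] F [ 0.2  0.1 -0.3] w 0.0339 j [-0.24  0.58 -0.26  1.77  0.2   0.8  -2.17]
(0.506, -0.205, 0.17, 0) -> [-0.129, 0.419, 0.004] [0.3, -0.6, -90.2]
```

Call:
step_arm:
  moves:
    - [[-0.014,0.045,0],[0,0,-8],0]
    - [[-0.028,0.09,0],[0,0,-16],0]
    - [[-0.042,0.135,0],[0,0,-24],0]
    - [[-0.056,0.18,0],[0,0,-32],0]
    - [[-0.07,0.225,0],[0,0,-40],0]
    - [[-0.084,0.27,0],[0,0,-48],0]
    - [[-0.098,0.315,0],[0,0,-56],0]
    - [[-0.112,0.36,0],[0,0,-64],0]
    - [[-0.12,0.39,0],[0,0,-72],0]
    - [[-0.128,0.417,0],[0,0,-80],0]
    - [[-0.128,0.417,0],[0,0,-88],0]
    - [[-0.128,0.417,0],[0,0,-90],0]
    - [[-0.128,0.417,0],[0,0,-90],0]

```text
clock: 21.75
ee_pos: [0.5035, -0.2045, 0.1694]
ee_rot: [-2.226, -2.216, -0.001]
ft_force: [-0.2, 0.2, -0.4]
gripper_width: 0.0341
```

```bash
python3 - <<'E'
from h import *
s=arm.snapshot("wrist");cv2.imwrite("pics/c12.png",s["pixels"])
go([(0.506,-0.205,0.07,0)])
E
```

```text
t 21.8 at [ 0.5037 -0.2042  0.1695] y dir -0.3 zdn [ 0.     0.001 -1.   ] F [ 0.3  0.6 -0.4] w 0.034 j [ 0.79  0.54 -0.73  2.03  0.52  0.76 -0.26]
(0.506, -0.205, 0.07, 0) -> [-0.001, 0.002, 0.099] [0.0, -0.0, -0.3]
```

View pics/c12.png

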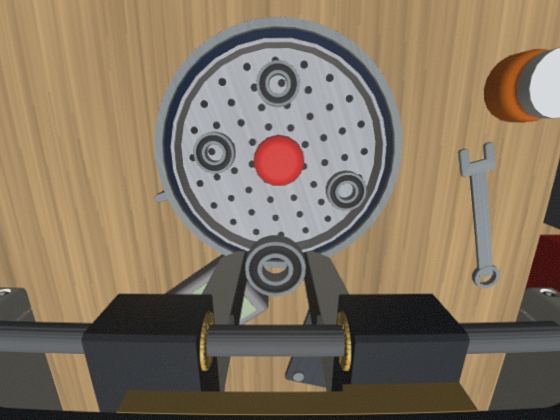

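The +x bearing was knocked to (346,190), still in the basket. I'll locate the bearings and pick a slot with enough room.

```bash
python3 - <<'E'
from h import *
s=arm.snapshot("wrist")
P=plane(s,[(278,84),(214,152),(346,190)],.0675);print(P.round(4))
d=P[:,:2]-[.506,-.149];print(np.hypot(*d.T).round(3),np.degrees(np.arctan2(d[:,1],d[:,0])).round(0))
for ph in(225,240,255):
    c=np.radians(ph);p=(.506+.056*np.cos(c),-.149+.056*np.sin(c),.07,ph-270 );go([p])
E
```

```text
[[ 0.5061 -0.0921  0.0675]
 [ 0.4503 -0.1468  0.0675]
 [ 0.5671 -0.1814  0.0675]]
[0.057 0.056 0.069] [ 90. 178. -28.]
t 21.85 at [ 0.5038 -0.2041  0.1696] y dir -0.3 zdn [ 0.  0. -1.] F [-1.  -0.2  0.7] w 0.0339 j [ 0.79  0.54 -0.73  2.03  0.52  0.76 -0.26]
(np.float64(0.4664020202535533), np.float64(-0.18859797974644665), 0.07, -45) -> [0.015, -0.038, 0.1] [0.0, -0.0, 44.7]
t 21.85 at [ 0.5038 -0.2041  0.1696] y dir -0.3 zdn [ 0.  0. -1.] F [-1.  -0.2  0.7] w 0.0339 j [ 0.79  0.54 -0.73  2.03  0.52  0.76 -0.26]
(np.float64(0.478), np.float64(-0.19749742261192854), 0.07, -30) -> [0.006, -0.026, 0.1] [0.0, -0.0, 29.7]
t 21.85 at [ 0.5038 -0.2041  0.1696] y dir -0.3 zdn [ 0.  0. -1.] F [-1.  -0.2  0.7] w 0.0339 j [ 0.79  0.54 -0.73  2.03  0.52  0.76 -0.26]
(np.float64(0.49150613347425887), np.float64(-0.20309184627218782), 0.07, -15) -> [0.001, -0.012, 0.1] [0.0, -0.0, 14.7]
```

Call:
step_arm:
  moves:
    - [[0.001,-0.012,0],[0,0,8],0]
    - [[0.001,-0.012,0],[0,0,14.7],0]
    - [[0.001,-0.012,0.03],[0,0,14.7],0]
    - [[0.001,-0.012,0.06],[0,0,14.7],0]
    - [[0.001,-0.012,0.085],[0,0,14.7],0]
    - [[0.001,-0.012,0.1],[0,0,14.7],0]
    - [[0.001,-0.012,0.1],[0,0,14.7],0]
    - [[0.001,-0.012,0.1],[0,0,14.7],0.48]
    - [[0.001,-0.012,0.1],[0,0,14.7],0.48]
    - [[0.001,-0.012,0.1],[0,0,14.7],0.48]
    - [[0.001,-0.012,0.06],[0,0,14.7],0.48]
    - [[0.001,-0.012,0.02],[0,0,14.7],0.48]
    - [[0.001,-0.012,-0.03],[0,0,14.7],0]
    - [[0.001,-0.012,-0.05],[0,0,14.7],0]
    - [[0.001,-0.012,-0.05],[0,0,14.7],0]
    - [[0.001,-0.012,-0.05],[0,0,14.7],0]

```text
clock: 23.45
ee_pos: [0.4913, -0.2043, 0.22]
ee_rot: [2.49, 1.913, -0.0]
ft_force: [-0.4, 0.2, -0.4]
gripper_width: 0.0172
```

```bash
python3 - <<'E'
from h import *
s=arm.snapshot("wrist");cv2.imwrite("pics/c13.png",s["pixels"])
go([(0.506,-0.149,0.13,-15)])
E
```

```text
t 23.5 at [ 0.4909 -0.2041  0.2191] y dir -14.9 zdn [-0.001 -0.    -1.   ] F [ 0.  -0.4 -0.2] w 0.0132 j [ 0.81  0.45 -0.72  2.01  0.4   0.83 -0.4 ]
(0.506, -0.149, 0.13, -15) -> [0.057, 0.001, 0.089] [-0.0, 0.0, 0.1]
```

View pics/c13.png

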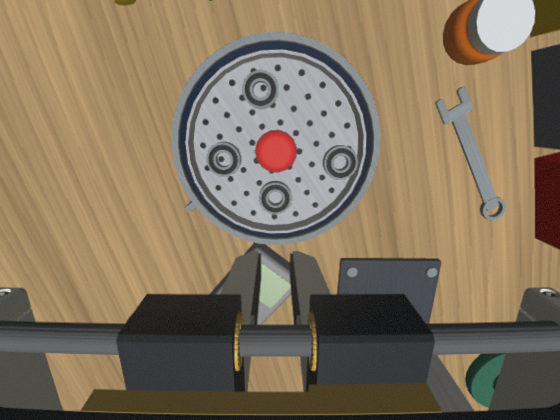

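All four bearings lie flat in the basket and the mat is clear. Now the shut fingers go over the knob.

Call:
step_arm:
  moves:
    - [[0.03,0.001,0],[0,0,0],0]
    - [[0.057,0.001,0.03],[0,0,0],0]
    - [[0.057,0.001,0.07],[0,0,0],0]
    - [[0.057,0.001,0.089],[0,0,0],0]
    - [[0.057,0.001,0.089],[0,0,0],0]
    - [[0.057,0.001,0.089],[0,0,0],0]

```text
clock: 24.1
ee_pos: [0.5068, -0.1486, 0.1299]
ee_rot: [-2.488, -1.915, 0.002]
ft_force: [-0.8, -0.8, 0.1]
gripper_width: 0.0005
```

```bash
python3 - <<'E'
from h import *
go([(0.506,-0.149,0.075,-15)])
s=arm.snapshot("side");crop(s,"c14.png",240,120,380,250,5)
E
```

```text
t 24.1 at [ 0.5068 -0.1486  0.1299] y dir -14.8 zdn [-0.002  0.001 -1.   ] F [-0.8 -0.8  0.1] w 0.0005 j [ 0.62  0.56 -0.62  2.1   0.54  0.64 -0.64]
(0.506, -0.149, 0.075, -15) -> [-0.001, -0.001, 0.055] [-0.1, -0.0, 0.2]
```

View pics/c14.png

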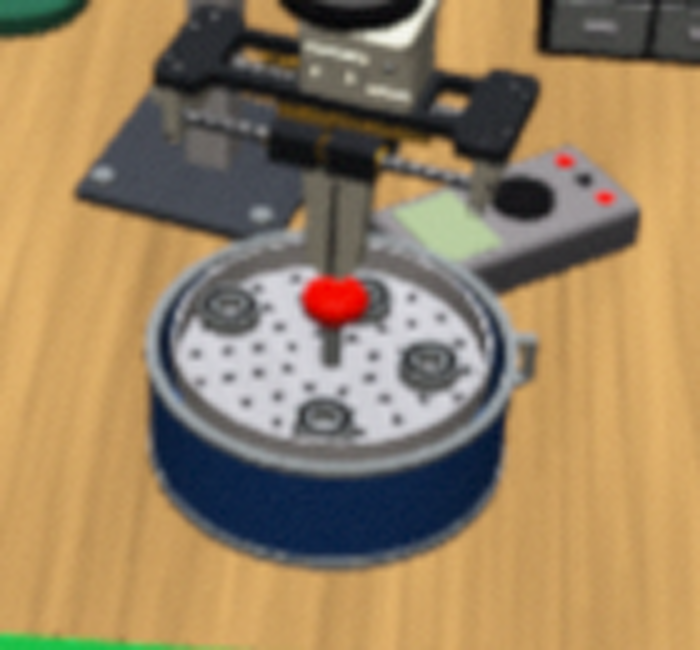

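The fingers stand just above the knob. First stroke down.

Call:
step_arm:
  moves:
    - [[-0.001,0,0.01],[0,0,0],0]
    - [[-0.001,0,0.018],[0,0,0],0]
    - [[-0.001,0,0.026],[0,0,0],0]
    - [[-0.001,0,0.034],[0,0,0],0]
    - [[-0.001,0,0.042],[0,0,0],0]
    - [[-0.001,0,0.05],[0,0,0],0]
    - [[-0.001,0,0.054],[0,0,0],0]
    - [[-0.001,0,0.055],[0,0,0],0]
    - [[-0.001,0,0.055],[0,0,0],0]
    - [[-0.001,0,0.055],[0,0,0],0]

```text
clock: 25.15
ee_pos: [0.5074, -0.1506, 0.0761]
ee_rot: [2.489, 1.914, 0.001]
ft_force: [-0.7, -1.0, 9.3]
gripper_width: 0.0002
```

```bash
python3 - <<'E'
from h import *
go([(0.506,-0.149,0.075,-15)])
s=arm.snapshot("side");crop(s,"c15.png",240,120,380,250,5)
go([(0.506,-0.149,0.075,-15)])
E
```

```text
t 25.15 at [ 0.5074 -0.1506  0.0761] y dir -14.9 zdn [ 0.001 -0.001 -1.   ] F [-0.7 -1.   9.3] w 0.0002 j [ 0.55  0.63 -0.54  2.14  0.64  0.53 -0.73]
(0.506, -0.149, 0.075, -15) -> [0.001, -0.002, 0.001] [0.1, 0.0, 0.1]
t 25.2 at [ 0.5074 -0.1507  0.0762] y dir -14.9 zdn [ 0.001 -0.001 -1.   ] F [-1.1 -1.6  8.8] w 0.0002 j [ 0.55  0.63 -0.54  2.14  0.64  0.53 -0.73]
(0.506, -0.149, 0.075, -15) -> [0.001, -0.002, 0.001] [0.1, 0.0, 0.1]
```

View pics/c15.png

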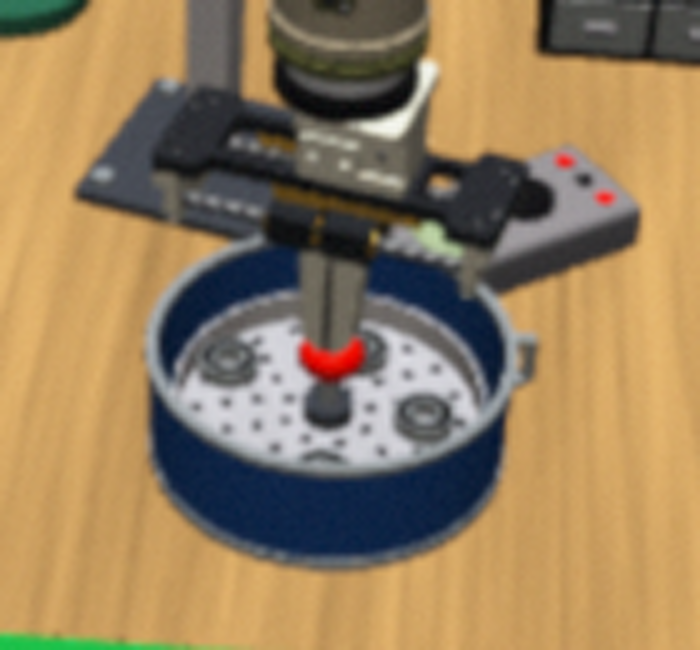

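The basket is down but the force is only 9 N, so I'll press a little further onto the stop.

Call:
step_arm:
  moves:
    - [[0,0,0.002],[0,0,0],0]
    - [[0,0,0.004],[0,0,0],0]
    - [[0,0,0.004],[0,0,0],0]
    - [[0,0,0.004],[0,0,0],0]
    - [[0,0,0.004],[0,0,0],0]

```text
clock: 25.7
ee_pos: [0.5075, -0.1507, 0.075]
ee_rot: [2.486, 1.912, -0.0]
ft_force: [-10.9, 0.0, 51.1]
gripper_width: 0.0007
```

On the stop: z is 0.075 with 51 N, firmer than needed, so the next stroke will be gentler. Now let it rise.

Call:
step_arm:
  moves:
    - [[0,0,0],[0,0,0],0]
    - [[0,0,-0.008],[0,0,0],0]
    - [[0,0,-0.016],[0,0,0],0]
    - [[0,0,-0.024],[0,0,0],0]
    - [[0,0,-0.032],[0,0,0],0]
    - [[0,0,-0.04],[0,0,0],0]
    - [[0,0,-0.048],[0,0,0],0]
    - [[0,0,-0.056],[0,0,0],0]
    - [[0,0,-0.06],[0,0,0],0]
    - [[0,0,-0.06],[0,0,0],0]
    - [[0,0,-0.06],[0,0,0],0]
    - [[0,0,-0.06],[0,0,0],0]
    - [[0,0,-0.06],[0,0,0],0]

```text
clock: 27.0
ee_pos: [0.5067, -0.1499, 0.1313]
ee_rot: [-2.49, -1.915, 0.001]
ft_force: [0.0, -0.0, -0.2]
gripper_width: -0.0001
```

```bash
python3 - <<'E'
from h import *
go([(0.506,-0.149,0.075,-15)])
s=arm.snapshot("side");crop(s,"c16.png",240,120,380,250,5)
E
```

```text
t 27.0 at [ 0.5067 -0.1499  0.1313] y dir -14.9 zdn [-0.001  0.    -1.   ] F [ 0.  -0.  -0.2] w -0.0001 j [ 0.62  0.56 -0.63  2.1   0.54  0.65 -0.64]
(0.506, -0.149, 0.075, -15) -> [0.001, -0.001, 0.056] [-0.0, -0.0, 0.1]
```

View pics/c16.png

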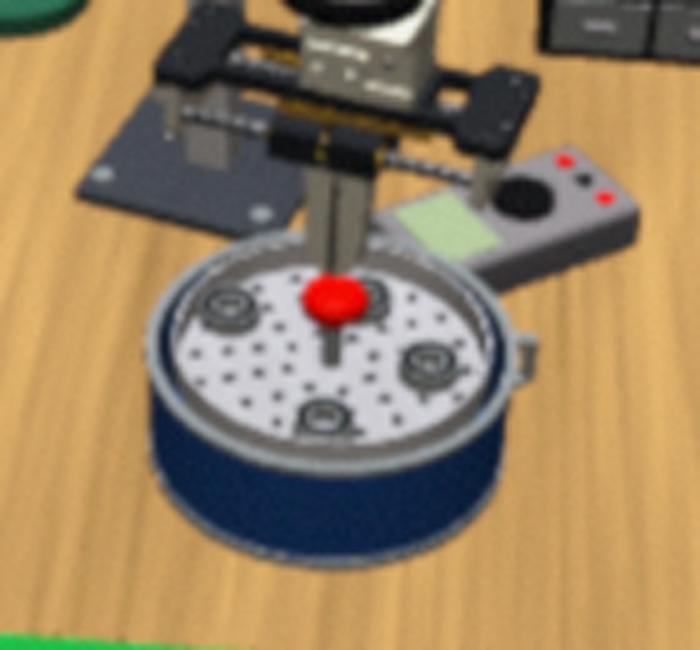

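It is fully up. Second stroke.

Call:
step_arm:
  moves:
    - [[0,0,0.01],[0,0,0],0]
    - [[0,0,0.018],[0,0,0],0]
    - [[0,0,0.026],[0,0,0],0]
    - [[0,0,0.034],[0,0,0],0]
    - [[0,0,0.042],[0,0,0],0]
    - [[0,0,0.05],[0,0,0],0]
    - [[0,0,0.055],[0,0,0],0]
    - [[0,0,0.057],[0,0,0],0]
    - [[0,0,0.058],[0,0,0],0]
    - [[0,0,0.058],[0,0,0],0]
    - [[0,0,0.058],[0,0,0],0]
    - [[0,0,0.058],[0,0,0],0]

```text
clock: 28.25
ee_pos: [0.507, -0.1501, 0.0751]
ee_rot: [2.488, 1.914, -0.001]
ft_force: [-7.9, -0.2, 34.6]
gripper_width: 0.0
```

On the stop again (z 0.0751, 35 N). Letting it rise.

Call:
step_arm:
  moves:
    - [[0,0,-0.004],[0,0,0],0]
    - [[0,0,-0.012],[0,0,0],0]
    - [[0,0,-0.02],[0,0,0],0]
    - [[0,0,-0.028],[0,0,0],0]
    - [[0,0,-0.036],[0,0,0],0]
    - [[0,0,-0.044],[0,0,0],0]
    - [[0,0,-0.056],[0,0,0],0]
    - [[0,0,-0.09],[0,0,0],0.2]
    - [[0,0,-0.14],[0,0,0],0.4]
    - [[0,0,-0.19],[0,0,0],0.65]
    - [[0,0,-0.24],[0,0,0],0.65]
    - [[0,0,-0.29],[0,0,0],0.65]
    - [[0,0,-0.3],[0,0,0],0.65]
    - [[0,0,-0.3],[0,0,0],0.65]

```text
clock: 29.65
ee_pos: [0.5072, -0.1498, 0.3755]
ee_rot: [2.488, 1.913, 0.002]
ft_force: [1.0, -0.1, -0.9]
gripper_width: 0.052
```

```bash
python3 - <<'E'
from h import *
s=arm.snapshot("scene");crop(s,"c17.png",180,190,280,290,6)
go([(0.56,0.20,0.38,-80),(0.5,0.36,0.4,-85.6)])
E
```

```text
t 29.7 at [ 0.5064 -0.15    0.3735] y dir -14.9 zdn [ 0.    -0.001 -1.   ] F [-0.1 -1.5 -0.7] w 0.0558 j [ 0.81  0.29 -0.82  1.81  0.23  1.14 -0.34]
(0.56, 0.2, 0.38, -80) -> [0.352, -0.038, -0.007] [0.0, 0.0, 65.1]
(0.5, 0.36, 0.4, -85.6) -> [0.491, -0.137, -0.027] [0.0, 0.0, 70.7]
```

View pics/c17.png

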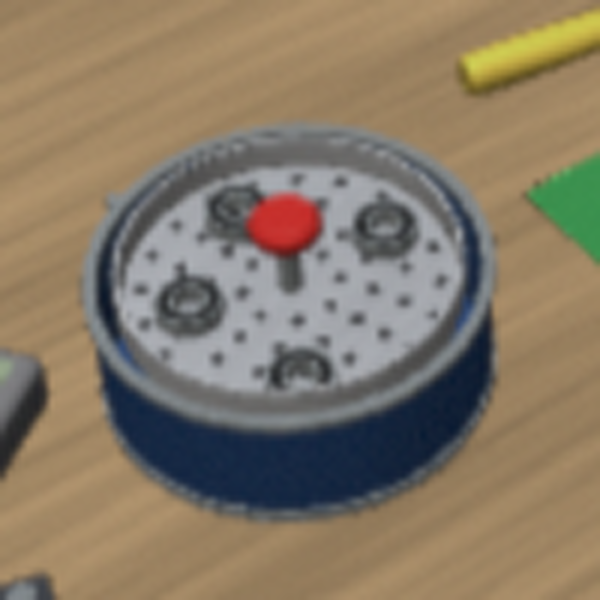

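The basket is up with all four bearings draining. Now to the wheel, hovering above the rim for a wrist measurement.

Call:
step_arm:
  moves:
    - [[0.04,-0.01,0],[0,0,-8],0.65]
    - [[0.085,-0.02,0],[0,0,-16],0.65]
    - [[0.13,-0.03,0],[0,0,-24],0.65]
    - [[0.17,-0.04,0],[0,0,-32],0.65]
    - [[0.21,-0.05,0],[0,0,-40],0.65]
    - [[0.25,-0.06,0],[0,0,-48],0.65]
    - [[0.29,-0.07,0],[0,0,-56],0.65]
    - [[0.33,-0.08,0],[0,0,-64],0.65]
    - [[0.37,-0.09,0],[0,0,-72],0.65]
    - [[0.41,-0.1,0],[0,0,-80],0.65]
    - [[0.45,-0.105,0],[0,0,-88],0.65]
    - [[0.48,-0.115,0.01],[0,0,-96],0.65]
    - [[0.51,-0.12,0.015],[0,0,-104],0.65]
    - [[0.539,-0.128,0.015],[0,0,-109],0.65]
    - [[0.539,-0.128,0.015],[0,0,-109],0.65]
    - [[0.539,-0.128,0.015],[0,0,-109],0.65]
    - [[0.539,-0.128,0.015],[0,0,-109],0.65]

```text
clock: 31.4
ee_pos: [0.5214, 0.4026, 0.3573]
ee_rot: [0.111, -3.138, 0.003]
ft_force: [-0.4, -0.4, 0.2]
gripper_width: 0.0605
```

```bash
python3 - <<'E'
from h import *
s=arm.snapshot("wrist");cv2.imwrite("pics/d1.png",s["pixels"])
import pickle;pickle.dump(s,open("w1.pkl","wb"))
go([(0.521,0.404,0.3,94.4)])
E
```

```text
t 31.45 at [0.5217 0.4025 0.3578] y dir 94.0 zdn [-0.001 -0.001 -1.   ] F [ 0.2 -0.3  0.7] w 0.0608 j [-0.06  0.65 -1.2   1.55  0.61  1.37  0.33]
(0.521, 0.404, 0.3, 94.4) -> [0.001, 0.002, 0.058] [-0.1, -0.0, -0.4]
```

View pics/d1.png

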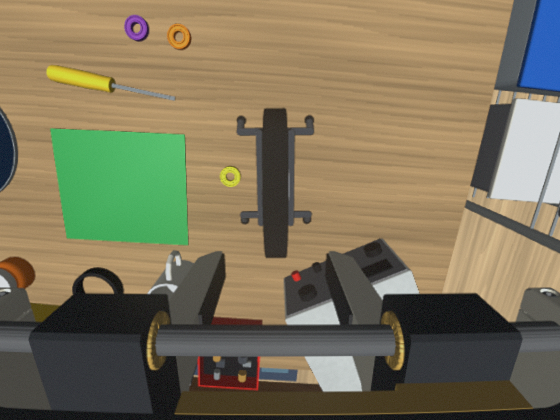

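The tyre runs down the picture from (275,108) to (276,257). Next I'll measure its mid-line, the axle angle and the top height.

```bash
cat > wh.py <<'E'
from h import *
def wheel(s,lo,hi,step=10):
    g=cv2.cvtColor(s["pixels"],cv2.COLOR_BGR2GRAY)
    out=[]
    for v in range(lo,hi,step):
        c=int(round(proj(s,[(0.522,0.404,.2)])[0][0]));row=g[v]<50
        if not row[c]: continue
        a=c
        while row[a-1]:a-=1
        b=c
        while row[b+1]:b+=1
        out.append((v,a-.5,b+.5))
    return out
E
python3 - <<'E'
from wh import *
import pickle
s=pickle.load(open("w1.pkl","rb"))
print(proj(s,[(0.522,0.404,.211),(0.522,0.418,.211),(0.522,0.39,.211),(0.422,.404,.111),(.622,.404,.111),(.522-.08*.5,.404,.211-.013)]).round(1))
o=wheel(s,115,255)
for v,a,b in o:
    # tread point at row v: intersect with cylinder of radius .1 centred (.522,*,.111)
    O,d=ray(s,[((a+b)/2,v),(a,v),(b,v)])
    P=[]
    for k in d:
        A=k[0]**2+k[2]**2;ox,oz=O[0]-.522,O[2]-.111;B=ox*k[0]+oz*k[2];C=ox*ox+oz*oz-.01
        D=B*B-A*C
        P.append(O+k*((-B-np.sqrt(D))/A) if D>0 else np.full(3,np.nan))
    print(v,a,b,P[0].round(4),"w",round(np.linalg.norm(P[1]-P[2]),4))
E
```

```text
[[276.  202.8]
 [289.2 203.7]
 [262.9 201.9]
 [281.4 107.3]
 [271.1 250.4]
 [278.6 163.4]]
145 273.5 276.5 [0.4636 0.3988 0.1921] w 0.0032
165 272.5 276.5 [0.4833 0.3997 0.2032] w 0.0042
175 272.5 278.5 [0.4931 0.4014 0.2067] w 0.0063
195 275.5 277.5 [0.5136 0.4039 0.2106] w 0.0021
225 275.5 280.5 [0.548  0.408  0.2076] w 0.0055
```

```bash
sed -i 's/g=cv2.cvtColor(s\["pixels"\],cv2.COLOR_BGR2GRAY)/g=cv2.medianBlur(cv2.cvtColor(s["pixels"],cv2.COLOR_BGR2GRAY),5)/; s/<50/<TH/; s/^def wheel/TH=62\ndef wheel/' wh.py
cat >> wh.py <<'E'
def report(s,lo,hi,step=10):
    for v,a,b in wheel(s,lo,hi,step):
        O,d=ray(s,[((a+b)/2,v),(a,v),(b,v)]);P=[]
        for k in d:
            A=k[0]**2+k[2]**2;ox,oz=O[0]-.522,O[2]-.111;B=ox*k[0]+oz*k[2];C=ox*ox+oz*oz-.01;D=B*B-A*C
            P.append(O+k*((-B-np.sqrt(D))/A) if D>0 else np.full(3,np.nan))
        print(v,a,b,P[0].round(4),"w",round(np.linalg.norm(P[1]-P[2]),4))
E
python3 - <<'E'
from wh import *
import pickle
s=pickle.load(open("w1.pkl","rb"))
g=cv2.medianBlur(cv2.cvtColor(s["pixels"],cv2.COLOR_BGR2GRAY),5)
print(g[200,255:300])
report(s,115,255)
E
```

```text
[135 126 100  80  79  78  73  60  50  49  49  49  49  49  49  49  48  47
  47  47  47  48  48  48  47  48  48  48  48  48  48  49  50  72  77  78
  78  79  81 112 135 136 137 138 138]
115 263.5 285.5 [0.4326 0.396  0.1558] w 0.0256
125 262.5 286.5 [0.4434 0.3968 0.1728] w 0.0267
135 261.5 287.5 [0.4536 0.3976 0.184 ] w 0.0282
145 261.5 287.5 [0.4636 0.3983 0.1922] w 0.0277
155 261.5 287.5 [0.4734 0.399  0.1984] w 0.0274
165 261.5 287.5 [0.4833 0.3997 0.2032] w 0.0273
175 262.5 287.5 [0.4931 0.4009 0.2067] w 0.0262
185 262.5 287.5 [0.5033 0.4016 0.2092] w 0.0262
195 261.5 287.5 [0.5137 0.4018 0.2107] w 0.0274
205 261.5 287.5 [0.5245 0.4026 0.211 ] w 0.0277
215 262.5 287.5 [0.5359 0.4039 0.21  ] w 0.027
225 263.5 287.5 [0.5482 0.4053 0.2075] w 0.0264
235 263.5 286.5 [0.5618 0.4057 0.2027] w 0.0259
245 264.5 286.5 [0.5776 0.4074 0.1941] w 0.0258
```

The mid-line is at y=0.4027 at the top, the axle is at 94.5°, and the tread width of 27.3 mm confirms the 0.211 m height. Descending.

Call:
step_arm:
  moves:
    - [[0,0,0.03],[0,0,-0.4],0.65]
    - [[0,0,0.06],[0,0,-0.4],0.65]
    - [[0,0,0.09],[0,0,-0.4],0.65]
    - [[0,0,0.12],[0,0,-0.4],0.65]
    - [[0,0,0.12],[0,0,-0.4],0.65]
    - [[0,0,0.12],[0,0,-0.4],0.65]

```text
clock: 32.05
ee_pos: [0.5218, 0.4031, 0.2393]
ee_rot: [0.122, -3.139, 0.0]
ft_force: [0.0, 1.0, 0.5]
gripper_width: 0.0607
```

```bash
python3 - <<'E'
from wh import *
go([(0.522,0.4027,0.191,94.5)])
s=arm.snapshot("wrist");cv2.imwrite("pics/d2.png",s["pixels"])
E
```

```text
t 32.05 at [0.5218 0.4031 0.2393] y dir 94.5 zdn [-0. -0. -1.] F [0.  1.  0.5] w 0.0607 j [-0.09  0.74 -1.14  1.7   0.72  1.19  0.24]
(0.522, 0.4027, 0.191, 94.5) -> [-0.0, -0.0, 0.048] [-0.0, -0.0, -0.0]
```

View pics/d2.png

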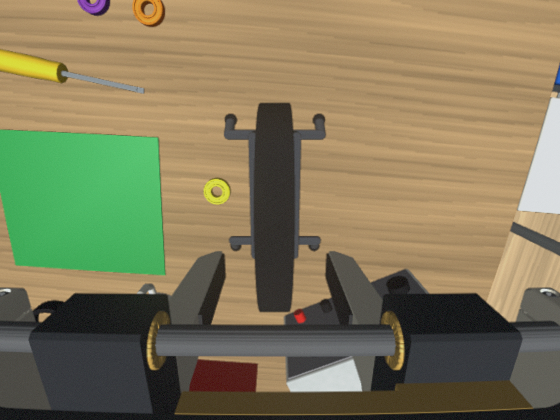

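The tyre is centred between the fingers, running down at u≈275. Descend, grip and lift.

Call:
step_arm:
  moves:
    - [[0,0,0.02],[0,0,0],0.65]
    - [[0,0,0.035],[0,0,0],0.65]
    - [[0,0,0.048],[0,0,0],0.65]
    - [[0,0,0.048],[0,0,0],0.65]
    - [[0,0,0.048],[0,0,0],0]
    - [[0,0,0.048],[0,0,0],0]
    - [[0,0,0.048],[0,0,0],0]
    - [[0,0,0.048],[0,0,0],0]
    - [[0,0,0.048],[0,0,0],0]
    - [[0,0,0.048],[0,0,0],0]
    - [[0,0,0.04],[0,0,0],0]
    - [[0,0,0.03],[0,0,0],0]
    - [[0,0,0.02],[0,0,0],0]
    - [[0,0,0.02],[0,0,0],0]
    - [[0,0,0.02],[0,0,0],0]

```text
clock: 33.6
ee_pos: [0.5215, 0.4038, 0.2189]
ee_rot: [-0.124, 3.139, 0.0]
ft_force: [-0.5, 0.0, -5.1]
gripper_width: 0.0277
```

```bash
python3 - <<'E'
from wh import *
go([(0.522,0.4027,0.4,94.5)])
s=arm.snapshot("side");cv2.imwrite("pics/d3.png",s["pixels"])
E
```

```text
t 33.6 at [0.5215 0.4038 0.2189] y dir 94.5 zdn [ 0.  0. -1.] F [-0.5  0.  -5.1] w 0.0277 j [-0.09  0.76 -1.12  1.72  0.75  1.16  0.22]
(0.522, 0.4027, 0.4, 94.5) -> [-0.0, -0.001, -0.181] [0.0, 0.0, 0.0]
```

View pics/d3.png

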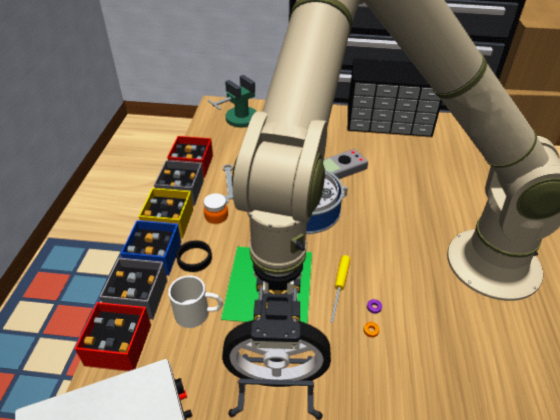

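The wheel is held (5 N on the wrist, 27.7 mm width) and rising. Lifting on.

Call:
step_arm:
  moves:
    - [[0,0,-0.01],[0,0,0],0]
    - [[0,0,-0.025],[0,0,0],0]
    - [[0,0,-0.045],[0,0,0],0]
    - [[0,0,-0.065],[0,0,0],0]
    - [[0,0,-0.085],[0,0,0],0]
    - [[0,0,-0.105],[0,0,0],0]
    - [[0,0,-0.125],[0,0,0],0]
    - [[0,0,-0.145],[0,0,0],0]
    - [[0,0,-0.165],[0,0,0],0]
    - [[0,0,-0.185],[0,0,0],0]
    - [[0,0,-0.205],[0,0,0],0]
    - [[0,0,-0.225],[0,0,0],0]
    - [[0,0,-0.235],[0,0,0],0]
    - [[0,0,-0.241],[0,0,0],0]
    - [[0,0,-0.241],[0,0,0],0]
    - [[0,0,-0.241],[0,0,0],0]

```text
clock: 35.25
ee_pos: [0.5213, 0.4036, 0.459]
ee_rot: [0.125, -3.139, 0.001]
ft_force: [0.3, 0.0, -5.4]
gripper_width: 0.0277
```

```bash
python3 - <<'E'
from wh import *
go([(0.54,0.25,0.46,70),(0.55,0.1,0.46,45),(0.55,0.,0.46,30)])
s=arm.snapshot("scene");cv2.imwrite("pics/d4.png",s["pixels"])
E
```

```text
t 35.25 at [0.5213 0.4036 0.459 ] y dir 94.5 zdn [-0.001 -0.001 -1.   ] F [ 0.3  0.  -5.4] w 0.0277 j [-0.07  0.58 -1.21  1.38  0.54  1.54  0.41]
(0.54, 0.25, 0.46, 70) -> [-0.006, -0.155, -0.001] [-0.0, -0.0, 24.5]
(0.55, 0.1, 0.46, 45) -> [-0.005, -0.305, -0.001] [-0.1, -0.0, 49.5]
(0.55, 0.0, 0.46, 30) -> [0.003, -0.405, -0.001] [-0.1, -0.0, 64.5]
```

View pics/d4.png

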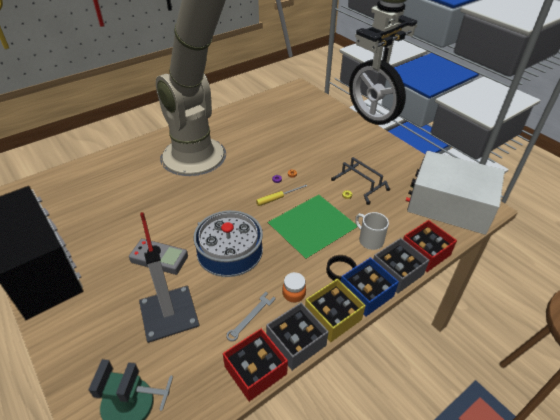

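The wheel is clear of its stand at (376,95), and the four bearings are still in the basket. Carrying it slowly, turning as it goes.

Call:
step_arm:
  moves:
    - [[0,-0.008,0],[0,0,1],0]
    - [[-0.001,-0.022,0],[0,0,3],0]
    - [[-0.002,-0.042,0],[0,0,6],0]
    - [[-0.003,-0.062,0],[0,0,9],0]
    - [[-0.004,-0.085,0],[0,0,13],0]
    - [[-0.005,-0.108,0],[0,0,17],0]
    - [[-0.006,-0.131,0],[0,0,21],0]
    - [[-0.006,-0.155,0],[0,0,25],0]
    - [[-0.006,-0.178,0],[0,0,29],0]
    - [[-0.006,-0.201,0],[0,0,33],0]
    - [[-0.006,-0.224,0],[0,0,37],0]
    - [[-0.005,-0.247,0],[0,0,41],0]
    - [[-0.005,-0.27,0],[0,0,45],0]
    - [[-0.005,-0.293,0],[0,0,48],0]
    - [[-0.004,-0.316,0],[0,0,51],0]
    - [[-0.003,-0.339,0],[0,0,54],0]
    - [[-0.001,-0.362,0],[0,0,57],0]
    - [[0.001,-0.382,0],[0,0,60],0]
    - [[0.003,-0.398,0],[0,0,63],0]
    - [[0.003,-0.405,0],[0,0,64.5],0]

```text
clock: 37.3
ee_pos: [0.5501, -0.0026, 0.4594]
ee_rot: [1.578, 2.716, -0.002]
ft_force: [0.1, 0.9, -6.2]
gripper_width: 0.028
```

```bash
python3 - <<'E'
from wh import *
go([(0.53,-0.12,0.46,7),(0.5,-0.22,0.46,-5),(0.407,-0.353,0.46,-15.7)])
E
```

```text
t 37.3 at [ 0.5501 -0.0026  0.4594] y dir 29.7 zdn [-0.    -0.001 -1.   ] F [ 0.1  0.9 -6.2] w 0.028 j [ 0.65  0.32 -1.02  1.62  0.28  1.36  0.11]
(0.53, -0.12, 0.46, 7) -> [-0.092, -0.076, -0.0] [-0.0, 0.0, 22.7]
(0.5, -0.22, 0.46, -5) -> [-0.164, -0.151, -0.0] [-0.0, 0.1, 34.7]
(0.407, -0.353, 0.46, -15.7) -> [-0.233, -0.298, -0.0] [-0.0, 0.1, 45.4]
```

Call:
step_arm:
  moves:
    - [[-0.008,-0.006,0],[0,0,1.5],0]
    - [[-0.022,-0.018,0],[0,0,5],0]
    - [[-0.04,-0.032,0],[0,0,9],0]
    - [[-0.058,-0.047,0],[0,0,13],0]
    - [[-0.075,-0.062,0],[0,0,18],0]
    - [[-0.092,-0.076,0],[0,0,22],0]
    - [[-0.11,-0.095,0],[0,0,25],0]
    - [[-0.128,-0.114,0],[0,0,28],0]
    - [[-0.146,-0.133,0],[0,0,31],0]
    - [[-0.164,-0.151,0],[0,0,34.5],0]
    - [[-0.176,-0.175,0],[0,0,37],0]
    - [[-0.187,-0.199,0],[0,0,39],0]
    - [[-0.198,-0.223,0],[0,0,41],0]
    - [[-0.209,-0.247,0],[0,0,43],0]
    - [[-0.22,-0.27,0],[0,0,44.5],0]
    - [[-0.228,-0.287,0],[0,0,45.4],0]
    - [[-0.233,-0.298,0],[0,0,45.4],0]
    - [[-0.233,-0.298,0],[0,0,45.4],0]
    - [[-0.233,-0.298,0],[0,0,45.4],0]

```text
clock: 39.2
ee_pos: [0.4098, -0.3502, 0.4597]
ee_rot: [-2.497, -1.906, -0.001]
ft_force: [0.2, 0.8, -5.8]
gripper_width: 0.0277
```

```bash
python3 - <<'E'
from wh import *
import pickle
go([(0.407,-0.353,0.29,-15.7)])
for n in("side","scene","wrist"):
    s=arm.snapshot(n);pickle.dump(s,open(f"e_{n}.pkl","wb"))
    if n=="side": crop(s,"e_side.png",230,0,430,180,3.8)
    if n=="scene": crop(s,"e_scene.png",60,100,230,350,2.4)
    if n=="wrist": cv2.imwrite("pics/e_wrist.png",s["pixels"])
E
```

```text
t 39.2 at [ 0.4098 -0.3502  0.4597] y dir -15.3 zdn [ 0.001  0.001 -1.   ] F [ 0.2  0.8 -5.8] w 0.0277 j [ 1.19  0.24 -0.74  1.65  0.16  1.32  0.15]
(0.407, -0.353, 0.29, -15.7) -> [-0.004, -0.002, 0.17] [0.0, -0.0, 0.4]
```

View pics/e_side.png

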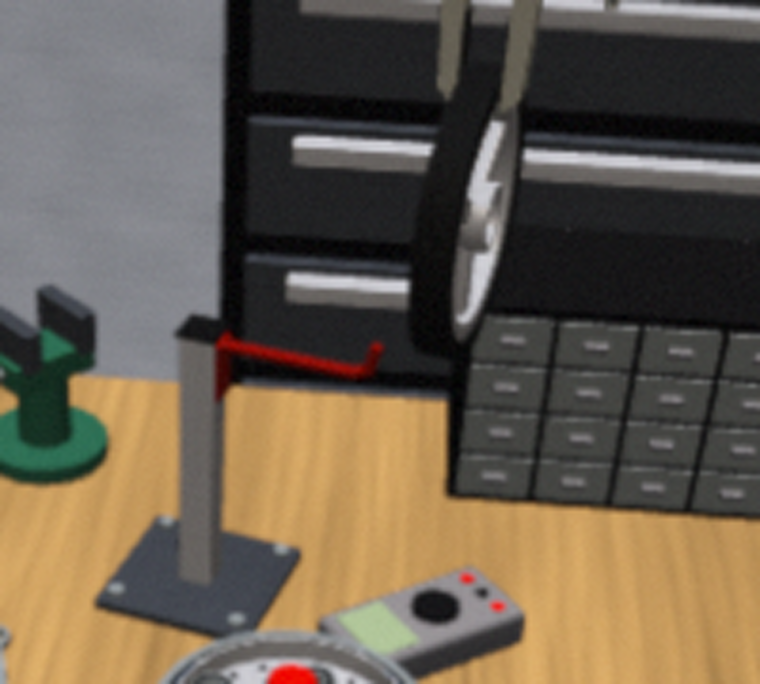

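View pics/e_scene.png

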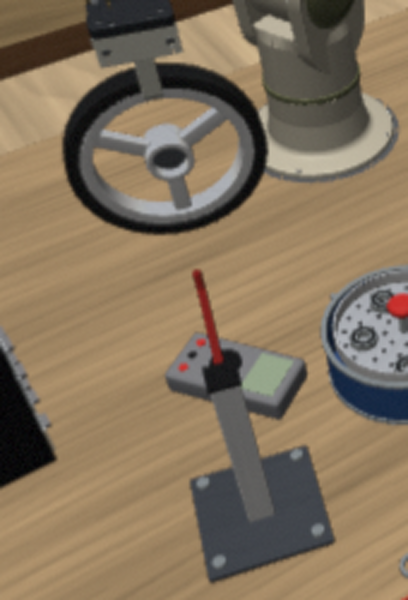

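View pics/e_wrist.png

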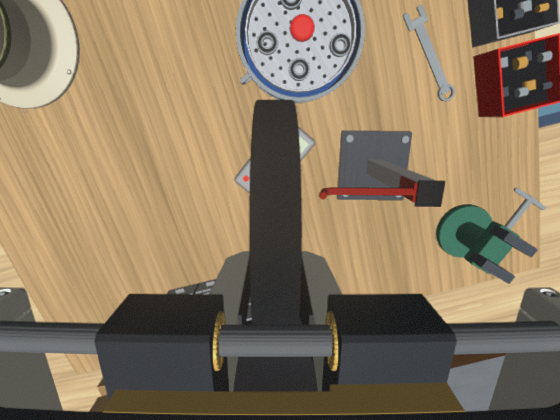

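The wrist view shows the hook bar from its tip at (323,193) to its root at (415,190), with the bar level across the picture and so parallel to the jaws. I'll check its position from this view, then find the hub's place from both fixed views.

```bash
python3 - <<'E'
from wh import *
import pickle
w,sc,sd=[pickle.load(open(f"e_{n}.pkl","rb")) for n in("wrist","scene","side")]
h,sa,v=cv2.split(cv2.cvtColor(w["pixels"],cv2.COLOR_BGR2HSV))
r=(((h<8)|(h>172))&(sa>140)&(v>60)).astype(np.uint8);r[:,:300]=0;r[:150]=0;r[230:]=0;r[:,430:]=0
for c,st in blobs(r,40):print(c,st)
n,l,stt,cc=cv2.connectedComponentsWithStats(r);k=1+np.argmax(stt[1:,4])
ys,xs=np.nonzero(l==k)
mid=[(x,ys[xs==x].mean()) for x in range(335,405,10)]
P=plane(w,mid,.235);print(P.round(4))
print("tip",plane(w,[(323,193)],.262), "tri tip", [tri(w,(323,193),s,p) for s,p in((sc,(60+197/2.4,100+272/2.4)),(sd,(230+376/3.8,347/3.8)))])
d=P[-1]-P[0];print("yaw",np.degrees(np.arctan2(d[1],d[0])))
seat=np.array([.532,-.388]);ux=np.array([np.cos(np.radians(-15.7)),np.sin(np.radians(-15.7))]);uy=np.array([-ux[1],ux[0]])
for p in P: print("lat",((p[:2]-seat)@uy).round(4),"along",((p[:2]-seat)@ux).round(4))
# root where the bar meets post: side & wrist
print("root tri",tri(w,(414,191),sd,(230+219/3.8,341/3.8)))
print("hub tri",tri(sc,(60+170/2.4,100+154/2.4),sd,(230+482/3.8,230/3.8)))
E
```

```text
[375.55 190.56] [319 177  99  25 846]
[[ 0.4838 -0.3764  0.235 ]
 [ 0.4966 -0.3792  0.235 ]
 [ 0.5093 -0.3833  0.235 ]
 [ 0.5221 -0.3868  0.235 ]
 [ 0.5349 -0.3903  0.235 ]
 [ 0.5477 -0.3938  0.235 ]
 [ 0.5606 -0.3973  0.235 ]]
tip [[ 0.46538419 -0.36751088  0.262     ]] tri tip [(array([ 0.46533429, -0.36840914,  0.26043383]), np.float64(0.0010004842465527366)), (array([ 0.46531851, -0.36818209,  0.25942937]), np.float64(0.000612955317900235))]
yaw -15.211935320433804
lat -0.0019 along -0.0496
lat -0.0011 along -0.0364
lat -0.0017 along -0.0231
lat -0.0016 along -0.0099
lat -0.0014 along 0.0034
lat -0.0013 along 0.0167
lat -0.0012 along 0.0301
root tri (array([ 0.58649243, -0.40434013,  0.23479355]), np.float64(0.0021504300935023804))
hub tri (array([ 0.39806916, -0.34567225,  0.3684761 ]), np.float64(0.0007239991510441395))
```

```bash
python3 - <<'E'
from wh import *
import pickle
w,sc,sd=[pickle.load(open(f"e_{n}.pkl","rb")) for n in("wrist","scene","side")]
a=np.radians(-15.3);ax=np.array([np.cos(a),np.sin(a),0]);pl=np.array([-np.sin(a),np.cos(a),0]);z=np.array([0,0,1])
for s,n in((sc,"scene"),(sd,"side")):
    im=s["pixels"].copy()
    C=np.array([.4098,-.3502,.38])
    for off,col in((.014,(0,255,0)),(-.014,(0,255,255))):
        t=np.linspace(0,2*np.pi,60)
        for R in(.1,.0735):
            q=proj(s,[C+off*ax+R*(np.cos(x)*pl+np.sin(x)*z) for x in t])
            cv2.polylines(im,[np.round(q*16).astype(np.int32)],True,col,1,cv2.LINE_AA,4)
    c=proj(s,[C])[0].astype(int)
    cv2.imwrite(f"pics/f_{n}.png",cv2.resize(im[max(0,c[1]-70):c[1]+70,c[0]-70:c[0]+70],None,fx=4,fy=4,interpolation=cv2.INTER_CUBIC))
E
python3 -c "
import cv2,numpy as np
a=cv2.imread('pics/f_scene.png');b=cv2.imread('pics/f_side.png');h=min(len(a),len(b));o=np.hstack([a[:h],b[:h]]);cv2.imwrite('pics/f.png',cv2.resize(o,None,fx=.7,fy=.7))"
```

```text
(no output)
```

View pics/f.png

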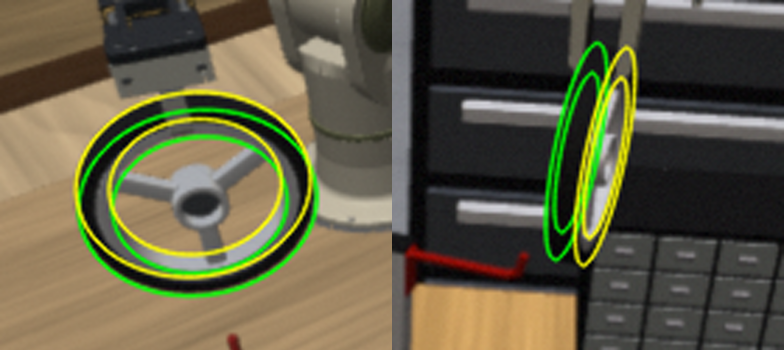

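The expected wheel outline, drawn from the grip pose, sits on the seen tyre in both views. So the wheel has not slipped, and the hub triangulation was off only because different faces are visible. Lowering on the free side of the hook tip.

Call:
step_arm:
  moves:
    - [[-0.002,0,0.015],[0,0,0.3],0]
    - [[-0.003,-0.001,0.035],[0,0,0.3],0]
    - [[-0.003,-0.001,0.06],[0,0,0.3],0]
    - [[-0.003,-0.001,0.085],[0,0,0.3],0]
    - [[-0.003,-0.001,0.11],[0,0,0.3],0]
    - [[-0.003,-0.001,0.135],[0,0,0.3],0]
    - [[-0.003,-0.001,0.155],[0,0,0.3],0]
    - [[-0.003,-0.001,0.167],[0,0,0.3],0]
    - [[-0.003,-0.001,0.17],[0,0,0.3],0]
    - [[-0.003,-0.001,0.17],[0,0,0.3],0]
    - [[-0.003,-0.001,0.17],[0,0,0.3],0]

```text
clock: 40.45
ee_pos: [0.4081, -0.3538, 0.2906]
ee_rot: [2.502, 1.897, 0.001]
ft_force: [-0.5, 0.2, -5.2]
gripper_width: 0.0275
```

```bash
python3 - <<'E'
from wh import *
go([(0.528,-0.388,0.29,-15.5),(0.528,-0.388,0.2465,-15.5)])
s=arm.snapshot("side");crop(s,"g_side.png",250,0,410,150,4.5)
s=arm.snapshot("scene");crop(s,"g_scene.png",60,130,230,300,3.5)
E
```

```text
t 40.45 at [ 0.4081 -0.3538  0.2906] y dir -15.6 zdn [ 0.001 -0.001 -1.   ] F [-0.5  0.2 -5.2] w 0.0275 j [ 1.13  0.37 -0.7   1.91  0.29  0.96  0.03]
(0.528, -0.388, 0.29, -15.5) -> [-0.001, 0.125, 0.001] [0.1, 0.0, -0.1]
(0.528, -0.388, 0.2465, -15.5) -> [-0.001, 0.125, 0.044] [0.1, 0.0, -0.1]
```

View pics/g_side.png

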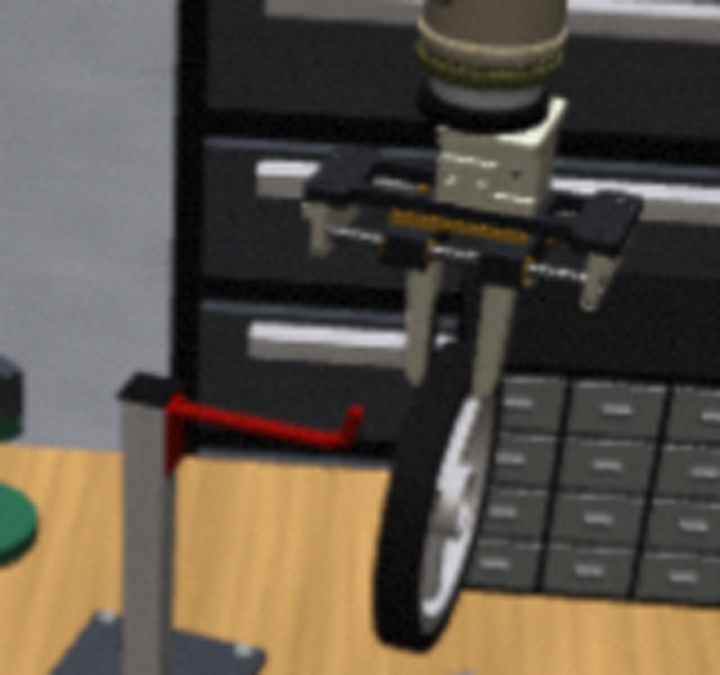

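View pics/g_scene.png

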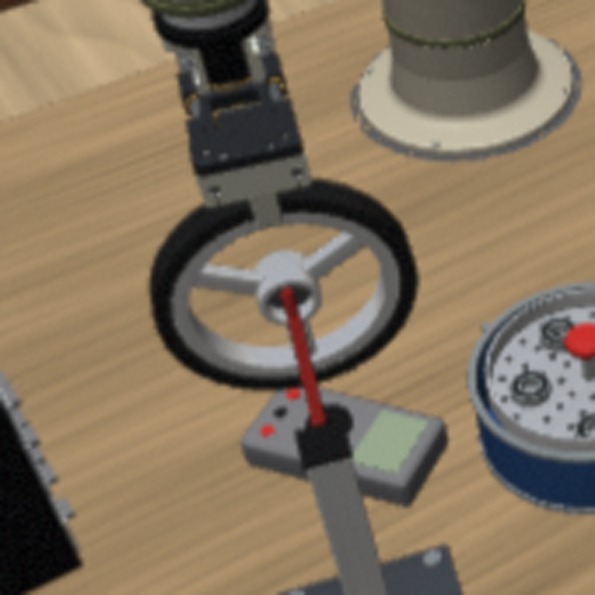

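The slot between the hub top and the rim's inner edge must straddle the upturned tip (0.230 to 0.264). For that I need the tool at z≈0.2785, so I'll lower 12 mm and go in slowly.

Call:
step_arm:
  moves:
    - [[-0.001,0,0.006],[0,0,0],0]
    - [[-0.001,0,0.012],[0,0,0],0]
    - [[-0.001,0,0.012],[0,0,0],0]
    - [[-0.001,0.005,0.012],[0,0,0],0]
    - [[-0.001,0.01,0.012],[0,0,0],0]
    - [[-0.001,0.015,0.012],[0,0,0],0]
    - [[-0.001,0.02,0.012],[0,0,0],0]
    - [[-0.001,0.025,0.012],[0,0,0],0]
    - [[-0.001,0.03,0.012],[0,0,0],0]
    - [[-0.001,0.03,0.012],[0,0,0],0]
    - [[-0.001,0.03,0.012],[0,0,0],0]

```text
clock: 41.65
ee_pos: [0.436, -0.3626, 0.2775]
ee_rot: [-2.503, -1.898, 0.0]
ft_force: [-0.9, 0.8, -6.3]
gripper_width: 0.0275
```

```bash
python3 - <<'E'
from wh import *
go([(0.528,-0.388,0.2785,-15.5)])
s=arm.snapshot("side");crop(s,"g2_side.png",280,40,380,140,6)
s=arm.snapshot("scene");crop(s,"g2_scene.png",90,170,190,270,6)
E
```

```text
t 41.65 at [ 0.436  -0.3626  0.2775] y dir -15.6 zdn [-0.  0. -1.] F [-0.9  0.8 -6.3] w 0.0275 j [ 1.09  0.42 -0.69  1.87  0.32  0.97 -0.01]
(0.528, -0.388, 0.2785, -15.5) -> [0.0, 0.095, -0.001] [-0.0, -0.0, -0.1]
```

View pics/g2_side.png

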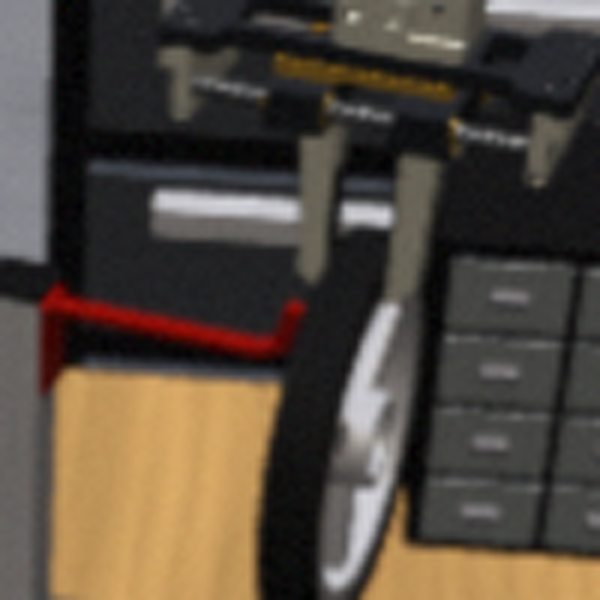

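View pics/g2_scene.png

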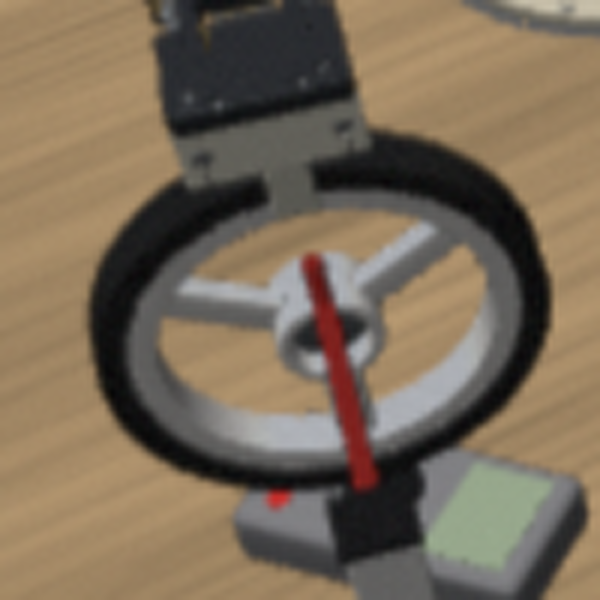

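The tip sits in front of the slot in both views. Going further in, slowly.

Call:
step_arm:
  moves:
    - [[0,0.005,0],[0,0,0],0]
    - [[0,0.01,0],[0,0,0],0]
    - [[0,0.015,0],[0,0,0],0]
    - [[0,0.02,0],[0,0,0],0]
    - [[0,0.025,0],[0,0,0],0]
    - [[0,0.03,0],[0,0,0],0]
    - [[0,0.03,0],[0,0,0],0]

```text
clock: 42.45
ee_pos: [0.4657, -0.3709, 0.2775]
ee_rot: [2.503, 1.898, 0.001]
ft_force: [0.1, 0.2, -6.5]
gripper_width: 0.0282
```

```bash
python3 - <<'E'
from wh import *
go([(0.528,-0.388,0.2785,-15.5)])
s=arm.snapshot("side");crop(s,"g3_side.png",280,40,380,140,6)
s=arm.snapshot("scene");crop(s,"g3_scene.png",90,170,190,270,6)
E
```

```text
t 42.45 at [ 0.4657 -0.3709  0.2775] y dir -15.6 zdn [ 0.001  0.    -1.   ] F [ 0.1  0.2 -6.5] w 0.0282 j [ 1.05  0.45 -0.68  1.81  0.33  0.99 -0.04]
(0.528, -0.388, 0.2785, -15.5) -> [0.0, 0.065, -0.001] [0.0, -0.0, -0.1]
```

View pics/g3_side.png

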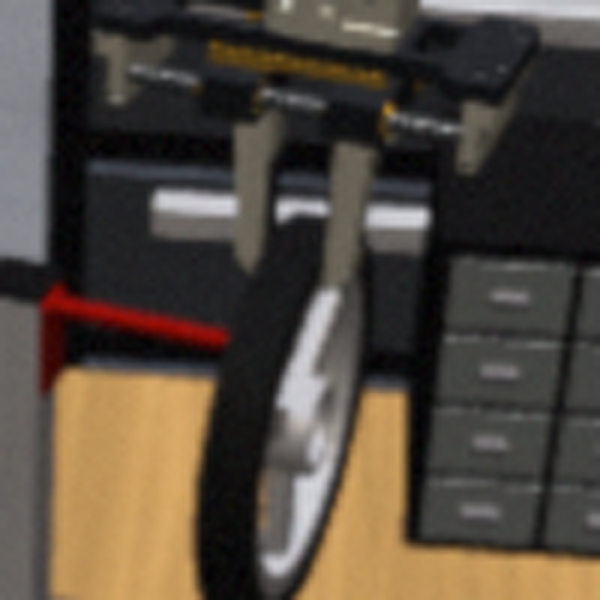

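View pics/g3_scene.png

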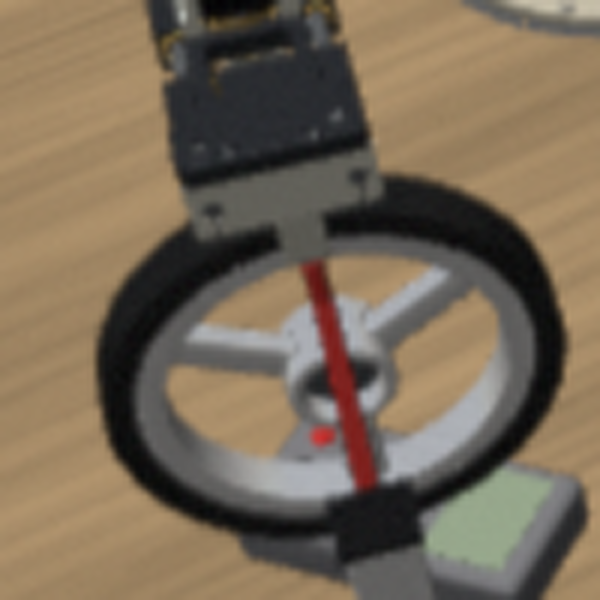

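The tip has gone under the rim with no contact force. On to the seat.

Call:
step_arm:
  moves:
    - [[0,0.005,0],[0,0,0],0]
    - [[0,0.01,0],[0,0,0],0]
    - [[0,0.015,0],[0,0,0],0]
    - [[0,0.02,0],[0,0,0],0]
    - [[0,0.025,0],[0,0,0],0]
    - [[0,0.03,0],[0,0,0],0]
    - [[0,0.035,0],[0,0,0],0]
    - [[0,0.04,0],[0,0,0],0]
    - [[0,0.045,0],[0,0,0],0]
    - [[0,0.05,0],[0,0,0],0]
    - [[0,0.055,0],[0,0,0],0]
    - [[0,0.06,0],[0,0,0],0]
    - [[0,0.063,0],[0,0,0],0]
    - [[0,0.063,0],[0,0,0],0]

```text
clock: 43.95
ee_pos: [0.526, -0.3878, 0.2775]
ee_rot: [-2.503, -1.898, -0.0]
ft_force: [-0.0, 0.0, -5.1]
gripper_width: 0.0279
```

```bash
python3 - <<'E'
from wh import *
go([(0.528,-0.388,0.2475,-15.5)])
s=arm.snapshot("side");crop(s,"g4_side.png",280,40,380,140,6)
s=arm.snapshot("scene");crop(s,"g4_scene.png",90,170,190,270,6)
E
```

```text
t 43.95 at [ 0.526  -0.3878  0.2775] y dir -15.6 zdn [ 0.  0. -1.] F [-0.   0.  -5.1] w 0.0279 j [ 0.97  0.53 -0.65  1.68  0.36  1.06 -0.07]
(0.528, -0.388, 0.2475, -15.5) -> [0.0, 0.002, 0.03] [0.0, -0.0, -0.1]
```

View pics/g4_side.png

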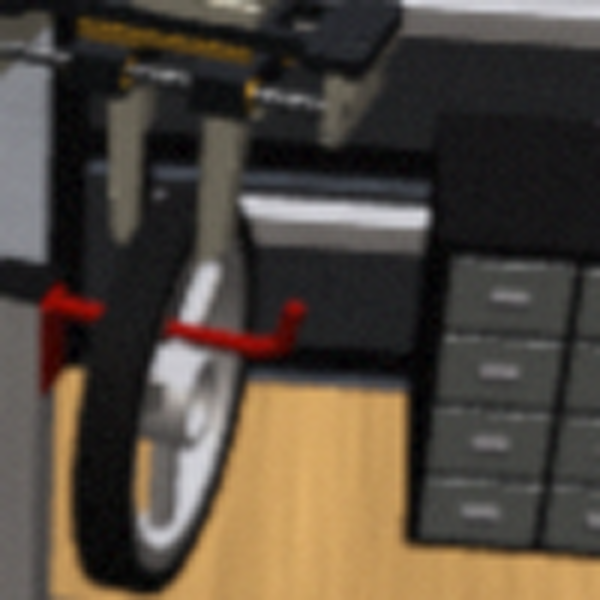

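View pics/g4_scene.png

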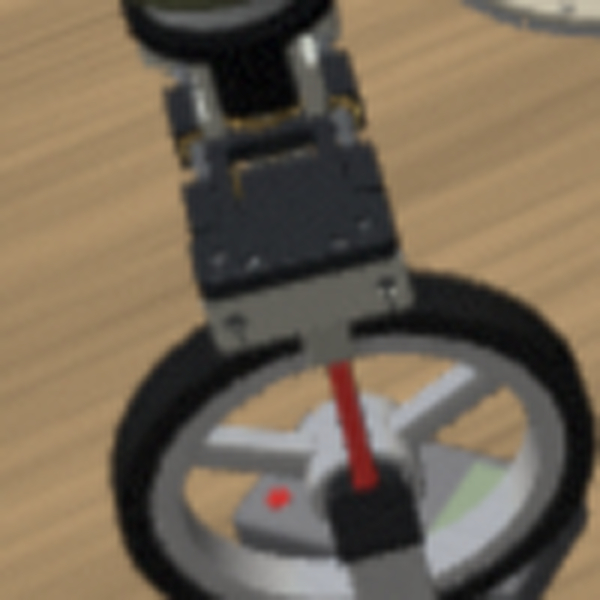

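The bar passes through the wheel with the rim above it. Lowering onto the seat.

Call:
step_arm:
  moves:
    - [[0,0,0.006],[0,0,0],0]
    - [[0,0,0.012],[0,0,0],0]
    - [[0,0,0.018],[0,0,0],0]
    - [[0,0,0.023],[0,0,0],0]
    - [[0,0,0.026],[0,0,0],0]
    - [[0,0,0.028],[0,0,0],0]
    - [[0,0,0.029],[0,0,0],0]
    - [[0,0,0.03],[0,0,0],0]
    - [[0,0,0.03],[0,0,0],0]
    - [[0,0,0.03],[0,0,0],0]

```text
clock: 45.05
ee_pos: [0.5256, -0.3879, 0.2478]
ee_rot: [2.503, 1.898, -0.0]
ft_force: [0.8, 0.6, -5.6]
gripper_width: 0.0275
```

Still bearing the full weight. A few millimetres more.

Call:
step_arm:
  moves:
    - [[0,0,0.001],[0,0,0],0]
    - [[0,0,0.002],[0,0,0],0]
    - [[0,0,0.002],[0,0,0],0]
    - [[0,0,0.002],[0,0,0],0]

```text
clock: 45.45
ee_pos: [0.5257, -0.3879, 0.2465]
ee_rot: [2.503, 1.897, -0.0]
ft_force: [-3.6, 0.9, 6.2]
gripper_width: 0.0274
```

It's seated: the force flipped from -5.6 to +6.2 N. Open slightly, then straight up.

Call:
step_arm:
  moves:
    - [[0,0,-0.001],[0,0,0],0]
    - [[0,0,-0.001],[0,0,0],0.5]
    - [[0,0,-0.001],[0,0,0],0.5]
    - [[0,0,-0.001],[0,0,0],0.5]
    - [[0,0,-0.001],[0,0,0],0.5]

```text
clock: 45.95
ee_pos: [0.5257, -0.3878, 0.2466]
ee_rot: [2.503, 1.898, 0.0]
ft_force: [0.1, -0.6, -0.6]
gripper_width: 0.0458
```

```bash
python3 - <<'E'
from wh import *
go([])
s=arm.snapshot("side");crop(s,"g5_side.png",280,40,380,140,6)
E
```

```text
t 45.95 at [ 0.5257 -0.3878  0.2466] y dir -15.7 zdn [ 0. -0. -1.] F [ 0.1 -0.6 -0.6] w 0.0458 j [ 0.96  0.55 -0.64  1.72  0.38  1.   -0.09]
```

View pics/g5_side.png

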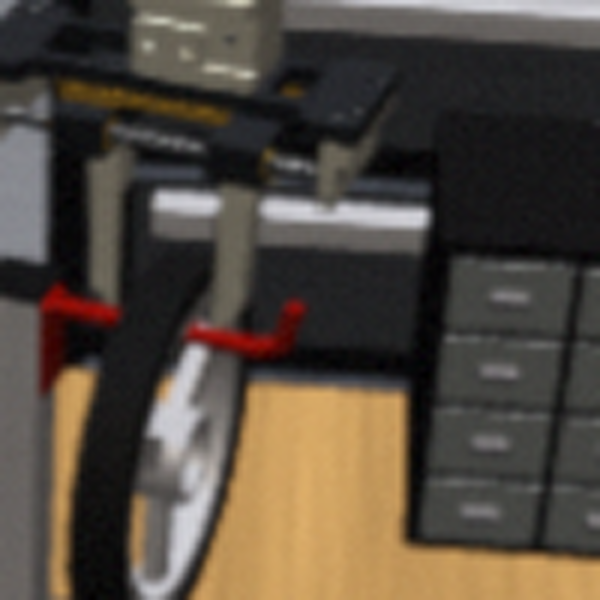

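The wheel hangs on the bar and the force is zero with the fingers open. Retreat up, then look.

Call:
step_arm:
  moves:
    - [[0,0,-0.01],[0,0,0],0.5]
    - [[0,0,-0.025],[0,0,0],0.5]
    - [[0,0,-0.045],[0,0,0],0.5]
    - [[0,0,-0.075],[0,0,0],0.5]
    - [[0,0,-0.11],[0,0,0],0.5]
    - [[0,0,-0.15],[0,0,0],0.5]
    - [[0,0,-0.19],[0,0,0],0.5]
    - [[0,0,-0.22],[0,0,0],0.5]
    - [[0,0,-0.22],[0,0,0],0.5]
    - [[0,0,-0.22],[0,0,0],0.5]

```text
clock: 47.0
ee_pos: [0.5256, -0.3875, 0.4681]
ee_rot: [2.502, 1.897, 0.001]
ft_force: [-0.3, 0.1, -0.3]
gripper_width: 0.0466
```

```bash
python3 - <<'E'
from wh import *
go([])
s=arm.snapshot("side");cv2.imwrite("pics/z_side.png",s["pixels"])
s=arm.snapshot("scene");cv2.imwrite("pics/z_scene.png",s["pixels"])
s=arm.snapshot("wrist");cv2.imwrite("pics/z_wrist.png",s["pixels"])
E
```

```text
t 47.0 at [ 0.5256 -0.3875  0.4681] y dir -15.7 zdn [ 0.002 -0.001 -1.   ] F [-0.3  0.1 -0.3] w 0.0466 j [ 0.99  0.41 -0.69  1.4   0.26  1.43  0.03]
```

View pics/z_side.png

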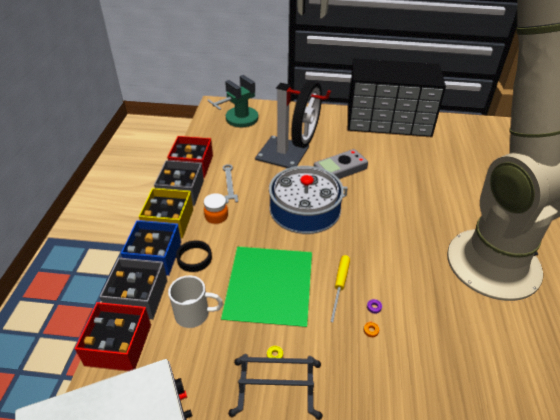

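View pics/z_scene.png

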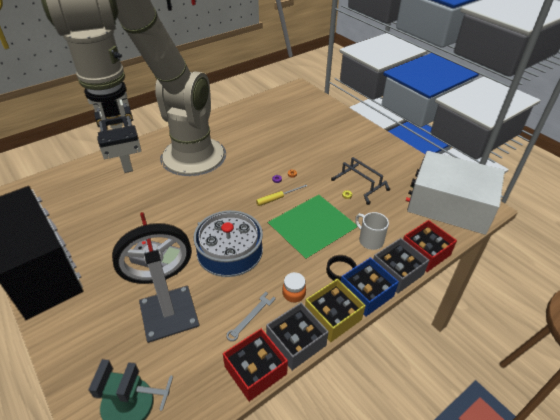

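View pics/z_wrist.png

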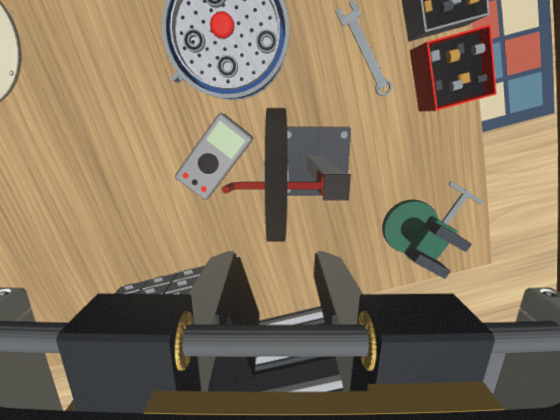

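The wheel hangs on the hook, crossing the bar at (276,185) in the wrist view. Four bearings are in the raised basket, and nothing else has moved. I'll let the wheel settle and check that it is still.

Call:
step_arm:
  moves:
    - [[0,0,0],[0,0,0],0.5]
    - [[0,0,0],[0,0,0],0.5]
    - [[0,0,0],[0,0,0],0.5]
    - [[0,0,0],[0,0,0],0.5]
    - [[0,0,0],[0,0,0],0.5]
    - [[0,0,0],[0,0,0],0.5]
    - [[0,0,0],[0,0,0],0.5]
    - [[0,0,0],[0,0,0],0.5]
    - [[0,0,0],[0,0,0],0.5]
    - [[0,0,0],[0,0,0],0.5]

```text
clock: 48.15
ee_pos: [0.5256, -0.3878, 0.4666]
ee_rot: [2.503, 1.898, -0.0]
ft_force: [-1.0, -0.1, -0.8]
gripper_width: 0.0466
```

```bash
python3 - <<'E'
from wh import *
a0=cv2.imread("pics/z_scene.png");b0=cv2.imread("pics/z_side.png")
sc,sd=arm.snapshot("scene"),arm.snapshot("side")
for s,o in((sc,a0),(sd,b0)):
    d=cv2.GaussianBlur(cv2.absdiff(s["pixels"],o).max(2),(5,5),0);print("diff px",(d>25).sum())
def red(s,lo,hi):
    h,sa,v=cv2.split(cv2.cvtColor(s["pixels"],cv2.COLOR_BGR2HSV));r=((h<6)|(h>174))&(sa>150)&(v>90)
    return [c for c,st in blobs(r,40) if lo[0]<c[0]<hi[0] and lo[1]<c[1]<hi[1]]
print("knob",tri(sc,red(sc,(215,215),(240,240))[0],sd,red(sd,(295,170),(320,190))[0]))
a=np.radians(-15.6);ax=np.array([np.cos(a),np.sin(a),0]);pl=np.array([-np.sin(a),np.cos(a),0]);z=np.array([0,0,1])
C=np.array([.526,-.388,.166]);o=[]
for s in(sc,sd):
    im=s["pixels"].copy();t=np.linspace(0,2*np.pi,60)
    for off,col in((.014,(0,255,0)),(-.014,(0,255,255))):
        q=proj(s,[C+off*ax+.1*(np.cos(x)*pl+np.sin(x)*z) for x in t]);cv2.polylines(im,[np.round(q*16).astype(np.int32)],True,col,1,cv2.LINE_AA,4)
    c=proj(s,[C])[0].astype(int);o.append(cv2.resize(im[c[1]-60:c[1]+60,c[0]-60:c[0]+60],None,fx=3.3,fy=3.3,interpolation=cv2.INTER_CUBIC))
cv2.imwrite("pics/z_chk.png",np.hstack(o))
E
```

```text
diff px 0
diff px 0
knob (array([ 0.50534787, -0.14944347,  0.10694763]), np.float64(0.0014585484101338393))
```

View pics/z_chk.png

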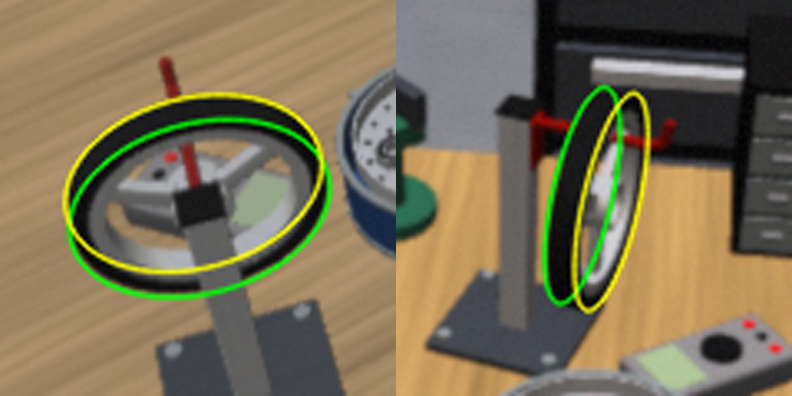

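The wheel is still, and its outline matches a centre at (0.526,-0.388,0.166), which is the specified 74 mm below the seat. Handing in.

```bash
python3 -c "
from rig import arm
print(arm.hand_in())"
```

```text
the job is handed in; nothing more can be done
None
```

The job is handed in. No verdict is reported, but my last checks agree with every end condition that I could see.

- **Bearings:** Four were on the mat, and all four lie flat in the raised basket. One was knocked aside in the basket during the run, by about 30 mm, and I left it where it lay, about 69 mm from the axis. I put the last bearing in a freer spot because of that.
- **Plunger:** I pushed the knob down to its stop twice (tool at z = 0.075 m both times) and let the basket come up after each stroke. The first push read 51 N at the wrist, harder than needed; the second read 35 N. Those loads were on the fingertips, so I did not count them against the 40 N limit on the arm and gripper body.
- **Wheel:** It hangs by its rim on the hook, with its centre at about (0.526, -0.388, 0.166), 74 mm below the seat and within 10 mm along the bar. Its axle lies along the bar. Pictures about 1 s apart showed no motion in either fixed view.
- **Arm and bench:** The arm is clear above the hook with no contact force. The bystanders look unmoved in the final pictures, though I did not measure their positions.

Two checks disagreed slightly:
- **Knob height:** The last knob height was 1.6 mm below the first, within the camera's 2 mm.
- **Hub position:** While I carried the wheel, one hub measurement was about 12 mm low. The two cameras saw different hub faces; the drawn outline showed no slip.

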